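# Match inserts to the kit canisters from the drying rail

## Robot

A 7-joint arm with a two-finger parallel gripper is mounted at the origin on the work surface. World frame = base frame: x ahead of the robot, y to its left, z up, the work surface at z = 0. Lengths are in m, angles in rad, forces in N, time in s.
With the tool pointing down it reaches from about 0.425 to 0.875 m from the base axis. Payload 4.7 kg.
Tool frame: the origin (TCP) lies on the centre line of the jaws, within the pads' length; the fingertips stand 14 mm ahead of it and the grasp point (between the pads) lies 5 mm behind it; z points along the fingers, y is the direction in which the jaws open and shut (so a half turn about z gives the same grasp; the last joint's range is limited). The gripper opens to 87 mm and grips with 3 to 60 N. Pads are 19 mm wide; open, the fingers measure 117 mm over their backs; the gripper's body (75 mm by 190 mm) begins 51 mm behind the grasp point.
Start: joints at [-1.29, 0.321, -0.07, 1.45, 0.023, 1.371, -0.057], TCP at [0.171, 0.627, 0.237] pointing down, gripper open.
Joint ranges: [-2.86, 2.86], [-0.3, 2.09], [-1.38, 1.24], [0.06, 2.45], [-1.56, 4.7], [0.09, 2.05], [-2.69, 2.69]. Speed limits (rad/s): [2.57, 2.57, 3.14, 3.14, 3.14, 3.14, 3.14].

## Interface

Orientations are given as a rotation vector (axis times angle).
In Python, from bench import ctrl gives the robot as it stands. The module is installed in compiled form; this text tells all that it offers.
- The arm moves only by the tool step_arm, never from a script. Its argument "plan" is a list of rows, each a list of 3 entries, a list of its own where there are three numbers: the turn, a rotation vector about the tool's x, y, z in rad, then the shift along the tool's x, y, z in m, then the closure in counts, from 0 (fully open) to 255 (shut). In form: [[[rx, ry, rz], [x, y, z], hand], ...]. A call has exactly 10 rows; each row is the pose to reach, as a shift and turn from the pose commanded when the call began, along the tool's axes at that moment; what a row does not reach only later rows make up. A row lasts 1/8 s, in which the tool goes at most 62.5 mm and 10.7 degrees, less where a joint would pass 70% of its speed; a pose out of reach is approached as far as the arm can. A call with a gripper value outside its range is refused whole. The fingers move at their own pace and stop on an object; "squeeze" is the grip in N (left out, the last holds). Time passes only in rows, so rows that repeat a pose let the fingers close, or fill a call up. It gives the time, the measured TCP pose, the force and the opening at its end, in the units of the state.
- ctrl.get_state(): the state, without advancing time (a new reading comes with each control period).
- ctrl.get_image(name): name is "scene" or "top" or "wrist"; returns the picture (480x640x3 uint8, red, green, blue); there is no depth.
- ctrl.calibration(name): a dict with "fov_y" (degrees; the focal length in pixels is half the picture's height over the tangent of half this angle, whatever the lens; pixels are square), "cx", "cy" (the principal point, pixels), "rvec" (rotation vector, rad) and "tvec" (3), from world to camera coordinates, as OpenCV has them. Camera axes: x right, y down, z forward; pixel columns grow to the right and rows downward; lengths in m; the calibration is good to about 2 mm. The wrist camera is an equidistant fisheye: a pixel r from the principal point sees the ray r / f radians off the axis. A picture is of the moment at which its call begins: read the wrist's pose just before it. calibration takes no time and is no camera call; for the wrist camera it gives the pose at the moment of the call.
- ctrl.close_job(): hands the job in, once; it reports no verdict.
Trained networks look in the newest picture that a camera, given by its name, has taken for a name from the list of things; names that differ only in an ending like _2 or _b are one class to them, and where a whole thing is asked for, a point or a joint stands for the part that bears it (a point fixed in the world has none). Each returns a list of dicts, best first, with "score" (0 to 1); they miss things now and then, are a little off and sometimes report something else, mostly with a low value. They report only what shows in the picture. A call takes as long as a camera call. They do not tell look-alikes from the thing itself.
- ctrl.cut_out(camera, label): "pixels" (480x640 bool, what is visible of it) and "rect" ([left, top, width, height] in pixels, round what is visible of it).
The state is a dict: "time": time; "joint_positions": joint angles; "qd": joint speeds; "joint_torque": joint torques, N m; "position": TCP position; "tool_rot": TCP orientation; "ft_force": force on the tool from outside, world axes, zero at the start; "torque": the same for the moment, N m; "grip_width": opening from 0.0 (shut) to 1.0 (fully open).
Only numpy, scipy, OpenCV 4.12 (cv2) and the standard library are available. Lean on these libraries where they do the work, as an engineer would, in place of code of your own. Each camera call takes 0.05 s, during which the arm holds its last target.

## Task

Lift each canister up off the drying rail against its sprung catch and stand it upright inside the grey kit tray, leaving the inserts down on the mat until every canister is there. Then try the white inserts in the canisters and leave each canister with the one that nests in it, pot inside and flange resting flat on the rim; any insert left over stands upright on the black mat. Keep the canisters from tipping over and leave the dish, goggles, pill crusher and hemostat alone.

Things in the scene. Friction and masses are not known exactly. Their poses are not given: they have to be found in the camera images.
- rail: Low fixed drying rail: white base plate 370 x 195 x 8 mm and a flat steel bar, 10 mm thick, its top 54 mm up (nothing is higher), along own x over the origin, which is on the worktop. Canisters stand on the plate on the -y side, 48 mm from the bar at own x = -105, 0, 105 mm (a place may be empty), hook over the bar.
- rail_catch (a point): The sprung catch of the rail's middle place (each place has one, on the bar's +y side): a black spring roller over a ridge on the back of the canister's hook. It needs a straight upward pull of about 5 to 20 N over the first 20 mm, then lets go; the hook clears the bar after 30 mm of lift.
- tray: Kit tray, fixed on the worktop: shallow grey open tray 320 (own x) x 160 (own y) mm outside, walls 15 mm high and 5 mm thick, flat inner floor 5 mm above the worktop. Origin under its centre on the worktop. Room for three canisters in a row along x, 105 mm apart.
- mat: Spares mat, fixed on the worktop: black rubber sheet 320 (own x) x 140 (own y) x 3 mm. Origin under its centre on the worktop. The inserts stand on it at the start.
- canister_1_mid (a point): Centre, 30 mm above the underside, of an open-topped round steel canister, 60 mm high, about 0.35 kg; may be absent. Own z up; a hook on its +y side (24 mm wide, reaching 65 mm from the axis, 20 to 54 mm above the underside) takes the rail bar. The outside can be gripped from above, fingers on its own +x and -x sides. The other canisters are alike but for diameter.
- canister_2_mid (a point): Centre, 30 mm above the underside, of an open-topped round steel canister, 60 mm high, about 0.35 kg; may be absent. Like canister_1. Wall 3 mm, inside 55 mm deep, outside 50 to 70 mm across: the three have different bores, 10 mm apart, and which name has which is not told.
- canister_3_mid (a point): Centre, 30 mm above the underside, of an open-topped round steel canister, 60 mm high, about 0.35 kg; may be absent. Like canister_1, of another diameter.
- insert_1_mid (a point): Centre, 37 mm above the underside, of a white plastic insert, 74 mm high, about 0.15 kg. From below: a round closed pot 34 mm deep, a wider round flange 6 mm thick, an upright grip bar 14 mm thick (own y), 40 to 44 mm long (own x), 34 mm high. Own z up. The inserts differ in diameter, 10 mm apart; each suits at most one canister, which is not told.
- insert_2_mid (a point): Centre, 37 mm above the underside, of a white plastic insert, 74 mm high, about 0.15 kg. Like insert_1. In the canister it suits, the pot enters with 2 mm play all round and the flange rests on the rim (3 mm overlap all round): this point is then 33 mm above the canister's point. In a smaller canister the pot does not enter; in a larger one the flange too sinks below the rim.
- insert_3_mid (a point): Centre, 37 mm above the underside, of a white plastic insert, 74 mm high, about 0.15 kg. Like insert_1, of another diameter. Over all inserts the flanges measure 50 to 80 mm across, each pot 10 mm less than its flange, its lowest 6 mm tapering in by 2 mm all round.
- insert_4_mid (a point): Centre, 37 mm above the underside, of a white plastic insert, 74 mm high, about 0.15 kg. Like insert_1, of another diameter. Over all inserts the flanges measure 50 to 80 mm across, each pot 10 mm less than its flange, its lowest 6 mm tapering in by 2 mm all round.
- kidney_dish: Bystander: stainless kidney dish with a lancing pen in it, 170 mm long, 37 mm high. Origin at the middle of its underside. Leave alone.
- goggles: Bystander: clear safety goggles, 150 mm wide, 50 mm high. Origin at the middle of its underside. Leave alone.
- pill_crusher: Bystander: round white pill crusher, 60 mm across, 80 mm high. Origin at the middle of its underside. Leave alone.
- hemostat: Bystander: chrome hemostat lying flat, 150 mm long. Origin at the middle of its underside. Leave alone.
Not all that is in view belongs to the job. What is shaped like the part that bears insert_1_mid but blue or orange is not meant.

How it is judged:
On the way:
1. every canister stands upright in the tray while all inserts are still down on the mat or worktop (x of canister_1_mid in the frame of tray between -0.13 and 0.13 m and y of canister_1_mid in the frame of tray between -0.075 and 0.075 m and z of canister_1_mid in the frame of tray between 0.031 and 0.04 m and angle between each of canister_1_mid, canister_2_mid, canister_3_mid's own z axis and vertical below 0.1 rad and x of canister_2_mid in the frame of tray between -0.13 and 0.13 m and y of canister_2_mid in the frame of tray between -0.075 and 0.075 m and z of canister_2_mid in the frame of tray between 0.031 and 0.04 m and x of canister_3_mid in the frame of tray between -0.13 and 0.13 m and y of canister_3_mid in the frame of tray between -0.075 and 0.075 m and z of canister_3_mid in the frame of tray between 0.031 and 0.04 m and height (world z) of each of insert_1_mid, insert_2_mid, insert_3_mid, insert_4_mid below 0.06 m), for 0.3 s.
At the end, for the whole second after the job is handed in: Every canister present stands upright (within 0.1 rad) on the tray floor and holds the insert that suits it, centred within 4 mm, upright within 0.03 rad, flange on the rim within 2 to 3 mm; every other insert stands upright on the mat, its centre within the mat's edges (x of canister_1_mid in the frame of tray between -0.13 and 0.13 m and y of canister_1_mid in the frame of tray between -0.075 and 0.075 m and z of canister_1_mid in the frame of tray between 0.031 and 0.04 m and angle between each of canister_1_mid, canister_2_mid, canister_3_mid's own z axis and vertical below 0.1 rad and ((horizontal distance between insert_1_mid and canister_1_mid below 0.004 m and z of insert_1_mid in the frame of canister_1_mid between 0.031 and 0.036 m and angle between insert_1_mid's own z axis and vertical below 0.03 rad) or (horizontal distance between insert_2_mid and canister_1_mid below 0.004 m and z of insert_2_mid in the frame of canister_1_mid between 0.031 and 0.036 m and angle between insert_2_mid's own z axis and vertical below 0.03 rad) or (horizontal distance between insert_3_mid and canister_1_mid below 0.004 m and z of insert_3_mid in the frame of canister_1_mid between 0.031 and 0.036 m and angle between insert_3_mid's own z axis and vertical below 0.03 rad) or (horizontal distance between insert_4_mid and canister_1_mid below 0.004 m and z of insert_4_mid in the frame of canister_1_mid between 0.031 and 0.036 m and angle between insert_4_mid's own z axis and vertical below 0.03 rad)) and x of canister_2_mid in the frame of tray between -0.13 and 0.13 m and y of canister_2_mid in the frame of tray between -0.075 and 0.075 m and z of canister_2_mid in the frame of tray between 0.031 and 0.04 m and ((horizontal distance between insert_1_mid and canister_2_mid below 0.004 m and z of insert_1_mid in the frame of canister_2_mid between 0.031 and 0.036 m and angle between insert_1_mid's own z axis and vertical below 0.03 rad) or (horizontal distance between insert_2_mid and canister_2_mid below 0.004 m and z of insert_2_mid in the frame of canister_2_mid between 0.031 and 0.036 m and angle between insert_2_mid's own z axis and vertical below 0.03 rad) or (horizontal distance between insert_3_mid and canister_2_mid below 0.004 m and z of insert_3_mid in the frame of canister_2_mid between 0.031 and 0.036 m and angle between insert_3_mid's own z axis and vertical below 0.03 rad) or (horizontal distance between insert_4_mid and canister_2_mid below 0.004 m and z of insert_4_mid in the frame of canister_2_mid between 0.031 and 0.036 m and angle between insert_4_mid's own z axis and vertical below 0.03 rad)) and x of canister_3_mid in the frame of tray between -0.13 and 0.13 m and y of canister_3_mid in the frame of tray between -0.075 and 0.075 m and z of canister_3_mid in the frame of tray between 0.031 and 0.04 m and ((horizontal distance between insert_1_mid and canister_3_mid below 0.004 m and z of insert_1_mid in the frame of canister_3_mid between 0.031 and 0.036 m and angle between insert_1_mid's own z axis and vertical below 0.03 rad) or (horizontal distance between insert_2_mid and canister_3_mid below 0.004 m and z of insert_2_mid in the frame of canister_3_mid between 0.031 and 0.036 m and angle between insert_2_mid's own z axis and vertical below 0.03 rad) or (horizontal distance between insert_3_mid and canister_3_mid below 0.004 m and z of insert_3_mid in the frame of canister_3_mid between 0.031 and 0.036 m and angle between insert_3_mid's own z axis and vertical below 0.03 rad) or (horizontal distance between insert_4_mid and canister_3_mid below 0.004 m and z of insert_4_mid in the frame of canister_3_mid between 0.031 and 0.036 m and angle between insert_4_mid's own z axis and vertical below 0.03 rad)) and ((x of insert_1_mid in the frame of mat between -0.16 and 0.16 m and y of insert_1_mid in the frame of mat between -0.07 and 0.07 m and z of insert_1_mid in the frame of mat between 0.037 and 0.044 m and angle between insert_1_mid's own z axis and vertical below 0.1 rad) or (x of insert_1_mid in the frame of tray between -0.14 and 0.14 m and y of insert_1_mid in the frame of tray between -0.08 and 0.08 m and z of insert_1_mid in the frame of tray between 0.0645 and 0.072 m)) and ((x of insert_2_mid in the frame of mat between -0.16 and 0.16 m and y of insert_2_mid in the frame of mat between -0.07 and 0.07 m and z of insert_2_mid in the frame of mat between 0.037 and 0.044 m and angle between insert_2_mid's own z axis and vertical below 0.1 rad) or (x of insert_2_mid in the frame of tray between -0.14 and 0.14 m and y of insert_2_mid in the frame of tray between -0.08 and 0.08 m and z of insert_2_mid in the frame of tray between 0.0645 and 0.072 m)) and ((x of insert_3_mid in the frame of mat between -0.16 and 0.16 m and y of insert_3_mid in the frame of mat between -0.07 and 0.07 m and z of insert_3_mid in the frame of mat between 0.037 and 0.044 m and angle between insert_3_mid's own z axis and vertical below 0.1 rad) or (x of insert_3_mid in the frame of tray between -0.14 and 0.14 m and y of insert_3_mid in the frame of tray between -0.08 and 0.08 m and z of insert_3_mid in the frame of tray between 0.0645 and 0.072 m)) and ((x of insert_4_mid in the frame of mat between -0.16 and 0.16 m and y of insert_4_mid in the frame of mat between -0.07 and 0.07 m and z of insert_4_mid in the frame of mat between 0.037 and 0.044 m and angle between insert_4_mid's own z axis and vertical below 0.1 rad) or (x of insert_4_mid in the frame of tray between -0.14 and 0.14 m and y of insert_4_mid in the frame of tray between -0.08 and 0.08 m and z of insert_4_mid in the frame of tray between 0.0645 and 0.072 m))); the robot touches nothing.
It fails at once if the kidney dish is moved more than 3 cm (distance of kidney_dish from where it was at the start of the episode above 0.03 m).
It fails at once if the goggles is moved more than 3 cm (distance of goggles from where it was at the start of the episode above 0.03 m).
It fails at once if the pill crusher is moved more than 3 cm (distance of pill_crusher from where it was at the start of the episode above 0.03 m).
It fails at once if the hemostat is moved more than 3 cm (distance of hemostat from where it was at the start of the episode above 0.03 m).
It fails at once if a canister is tipped more than 45 degrees (angle between any of canister_1_mid, canister_2_mid, canister_3_mid's own z axis and vertical above 0.785 rad).
Of canister_1, canister_2, canister_3 only 2 to 3 are there at a start; the rules pass over those that are not, and their reading is None.
At some moment in a run one of insert_1, insert_2, insert_3, insert_4 may be knocked a few centimetres aside while the robot is not near it.
It also fails if it takes over 210 s, if anything falls off the work surface, if the arm or the gripper's body presses on something with over 40 N, if the wrist force passes 120 N, or if a joint passes its speed limit or range.

## Working session

There is one attempt and no reset: what is moved stays moved. The work goes in short steps, Python scripts to look and compute and a tool call to move; the robot and the scene stay as the last step left them, time stands still between calls to the robot, and variables do not carry over. Pictures are saved under pics/ and viewed, and the job is handed in when it is done.

Besides the shell and the picture viewer there is one more tool, called after "Request:" as a command line: name --argument value ..., lists and objects as JSON in quotes. step_arm: Moves the arm, as the interface text tells. Its arguments: {"type":"object","properties":{"plan":{"type":"array"},"squeeze":{"type":"number"}},"required":["plan"]}

```bash
mkdir -p pics; ls; python3 - <<'E'
from bench import ctrl
import cv2
print(ctrl.get_state())
for n in ["scene","top","wrist"]:
    c=ctrl.calibration(n); print(n,c)
    im=ctrl.get_image(n); cv2.imwrite(f"pics/{n}0.png",im[:,:,::-1])
E
```

```text
pics
{'time': 0.0, 'joint_positions': array([-1.28990818,  0.32180459, -0.07009979,  1.45170626,  0.02256944,
        1.37079073, -0.0569069 ]), 'qd': array([ 1.65823206e-03,  1.12944102e-03,  1.07784869e-03,  8.89530035e-04,
       -7.64853448e-05, -8.38139507e-05,  1.07718393e-03]), 'joint_torque': array([ 2.30906617e-04, -4.91287136e+01, -4.03555473e-01, -3.12529814e+01,
       -6.38858811e-02,  4.35153174e-02,  1.77083025e-04]), 'position': array([0.17124799, 0.62647544, 0.23545786]), 'tool_rot': array([-4.17751915e-01, -3.11349980e+00,  3.00415153e-03]), 'ft_force': array([1.15017092, 0.02475797, 0.02820264]), 'torque': array([-0.03627151, -0.00128728,  0.02228681]), 'grip_width': 1.0002460309220702}
scene {'fov_y': 47.76151502672743, 'cx': 331.86728495986847, 'cy': 245.60199041626794, 'rvec': array([ 2.38214006,  0.99639768, -0.3240219 ]), 'tvec': array([-0.36622684, -0.33520098,  1.69043462])}
top {'fov_y': 55.17545937392129, 'cx': 320.39162053740625, 'cy': 241.95675754193132, 'rvec': array([ 2.11139015, -2.12716049,  0.19471579]), 'tvec': array([-0.02375299,  0.59432852,  1.12232899])}
wrist {'fov_y': 65.70646984690485, 'cx': 315.1168936266196, 'cy': 240.12878194347894, 'rvec': array([-2.32841521, -1.77885092, -0.22421813]), 'tvec': array([-0.64974221, -0.03104353,  0.39002467])}
```

View pics/scene0.png

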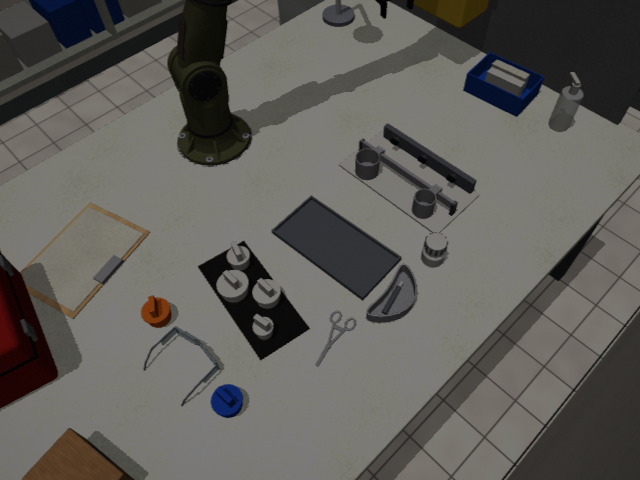

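View pics/top0.png

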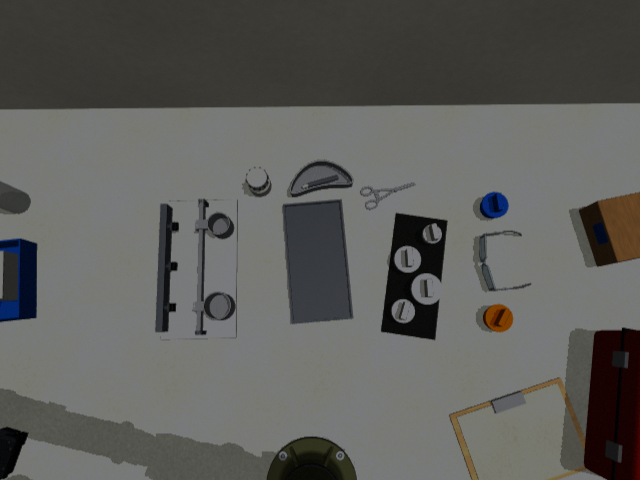

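View pics/wrist0.png

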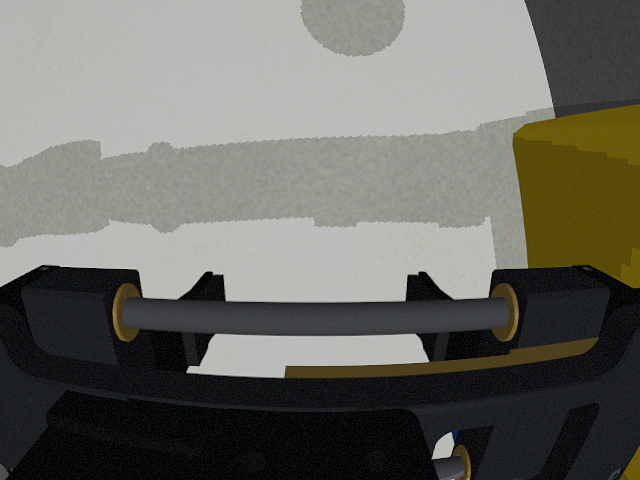

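```bash
cat > h.py <<'E'
import numpy as np, cv2
from bench import ctrl
from scipy.spatial.transform import Rotation as R
def cam(n):
    c=ctrl.calibration(n); f=240/np.tan(np.radians(c['fov_y']/2)); M=R.from_rotvec(c['rvec']).as_matrix()
    return f,c['cx'],c['cy'],M,np.array(c['tvec'])
def rays(n,px,C=None):
    f,cx,cy,M,t=C or cam(n); p=(np.atleast_2d(px).astype(float)-[cx,cy])/f
    if n=='wrist':
        r=np.linalg.norm(p,axis=1,keepdims=True)+1e-12
        d=np.hstack([p/r*np.sin(r),np.cos(r)])
    else: d=np.hstack([p,np.ones((len(p),1))])
    return -M.T@t, d@M
def toplane(n,px,z,C=None):
    o,d=rays(n,px,C); return o+d*((z-o[2])/d[:,2])[:,None]
def proj(n,P,C=None):
    f,cx,cy,M,t=C or cam(n); q=np.atleast_2d(P)@M.T+t
    if n=='wrist':
        r=np.linalg.norm(q[:,:2],axis=1,keepdims=True)+1e-12; th=np.arctan2(r,q[:,2:])
        return q[:,:2]/r*th*f+[cx,cy]
    return q[:,:2]/q[:,2:]*f+[cx,cy]
def img(n,name):
    im=ctrl.get_image(n); cv2.imwrite(f'pics/{name}.png',im[:,:,::-1]); return im
E
python3 - <<'E'
from h import *
np.set_printoptions(precision=4,suppress=True)
for n in ['top','scene']:
    o,d=rays(n,[320,240]); print(n,o,d)
    im=ctrl.get_image(n)
    for l in ['insert_1_mid','canister_1_mid','tray','mat','rail','kidney_dish','goggles','pill_crusher','hemostat']:
        for r in ctrl.cut_out(n,l):
            m=r['pixels']; 
            if r['score']<.3: continue
            (c,s,a)=cv2.minAreaRect(np.argwhere(m)[:,::-1].astype(np.float32))
            print(n,l,round(r['score'],2),r['rect'],np.round(c,1),np.round(s,1),round(a,1),m.sum(), np.round(im[m].mean(0)))
E
```

```text
top [ 0.3723 -0.0346  1.2139] [[ 0.1924  0.0062 -0.9813]]
top insert_1_mid 0.79 [482.7, 195.5, 27.3, 22.5] [494.  205.5] [27. 28.] 90.0 620 [10. 33. 87.]
top insert_1_mid 0.73 [395.4, 246.1, 28.7, 24.8] [407. 258.] [26. 26.] 90.0 575 [103. 104. 106.]
top insert_1_mid 0.7 [482.1, 304.9, 29.8, 28.1] [498.3 317.8] [28.3 26.2] 45.0 632 [105.  51.   3.]
top canister_1_mid 0.8 [193.8, 211.2, 40.7, 26.8] [214.6 222.8] [38.2 24. ] 19.2 658 [62. 63. 65.]
top tray 0.79 [284.2, 197.2, 69.9, 126.7] [316.2 260.7] [120.7  63. ] 84.8 7287 [56. 58. 63.]
top tray 0.31 [372.3, 185.0, 41.9, 14.3] [393.2 191.1] [10.7 41.8] 80.8 121 [87. 88. 91.]
top mat 0.86 [380.6, 211.9, 66.3, 129.4] [414.9 275.5] [ 54.4 121. ] 6.9 4327 [13. 14. 13.]
top rail 0.68 [156.6, 201.0, 83.2, 140.0] [196.5 268.6] [ 80.2 141.3] 0.5 9127 [ 98.  99. 101.]
top kidney_dish 0.62 [289.1, 159.8, 64.9, 38.4] [319.5 175.5] [30.5 63.3] 79.4 1439 [65. 66. 68.]
top kidney_dish 0.35 [388.2, 302.0, 23.8, 20.6] [403.  310.5] [21. 22.] 90.0 417 [103. 104. 105.]
top goggles 0.62 [476.9, 232.8, 34.6, 58.0] [493.4 261.7] [59.7 26.5] 76.7 432 [62
[... 647 characters left out ...]
[51. 50. 51.]
scene canister_1_mid 0.36 [145.5, 326.1, 71.7, 77.4] [183.  360.8] [67.1 52.6] 52.7 721 [71. 74. 75.]
scene tray 0.97 [272.1, 196.3, 129.7, 101.8] [335.8 245. ] [121.6  58.4] 35.9 6285 [48. 49. 53.]
scene mat 0.82 [198.8, 244.1, 108.0, 117.7] [251.8 298.8] [114.8  56.8] 54.0 3501 [11. 11. 11.]
scene rail 0.88 [342.1, 123.0, 138.3, 108.0] [411.1 175.8] [130.4  68.3] 35.8 6261 [87. 86. 84.]
scene kidney_dish 0.67 [362.3, 265.0, 54.5, 56.0] [395.6 299. ] [35.8 68.4] 37.3 1813 [69. 68. 70.]
scene goggles 0.82 [141.0, 326.6, 76.6, 77.3] [181.2 362.3] [65.1 55.3] 48.7 644 [68. 71. 72.]
scene pill_crusher 0.85 [424.4, 233.6, 20.6, 32.6] [433.2 249.8] [22.6 34. ] 14.0 674 [86. 85. 82.]
```

```bash
python3 - <<'E'
import cv2,numpy as np
im=cv2.imread('pics/top0.png')
im=np.clip(im.astype(float)*2,0,255).astype(np.uint8)
cv2.imwrite('pics/c1.png',cv2.resize(im[190:350,150:250],None,fx=5,fy=3.7*1.35,interpolation=cv2.INTER_CUBIC)[:,:,:][:600*2] if 0 else cv2.resize(im[195:345,145:250],None,fx=4,fy=4,interpolation=cv2.INTER_CUBIC))
cv2.imwrite('pics/c2.png',cv2.resize(im[200:345,375:455],None,fx=4,fy=4,interpolation=cv2.INTER_CUBIC))
E
```

```text
(no output)
```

View pics/c1.png

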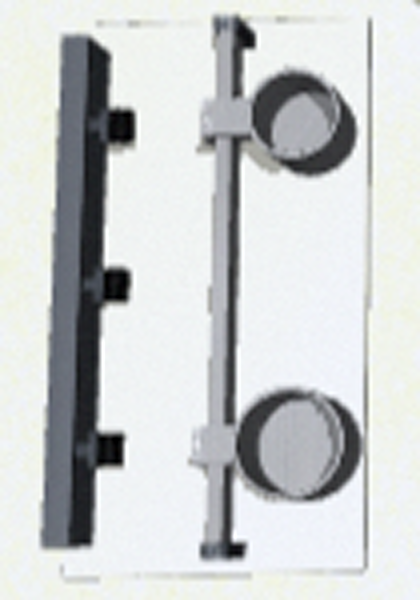

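View pics/c2.png

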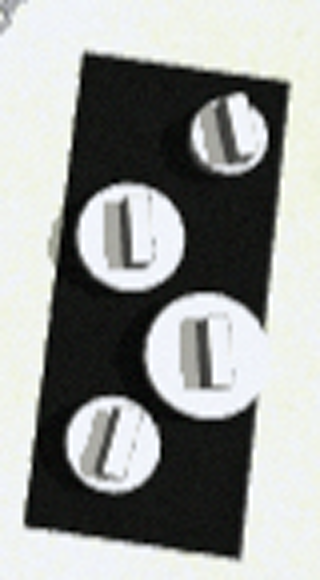

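```bash
python3 - <<'E'
from h import *
np.set_printoptions(precision=4,suppress=True)
c1=lambda x,y:[145+x/4-.375,195+y/4-.375]
c2=lambda x,y:[375+x/4-.375,200+y/4-.375]
P=lambda px,z:print(toplane('top',px,z)[:,:2])
print('can U'); P([c1(250,118),c1(342,118),c1(296,72),c1(296,165)],.068)
print('can L'); P([c1(236,445),c1(346,445),c1(291,390),c1(291,498)],.068)
print('rail plate'); P([c1(371,18),c1(365,572),c1(62,577),c1(98,20)],.008)
print('bar ends top'); P([c1(229,25),c1(215,545)],.054)
print('inserts flange, z .043')
for a in [(191,268,94,175),(76,185,182,292),(145,268,292,418),(65,161,395,493)]:
    cx,cy=(a[0]+a[1])/2,(a[2]+a[3])/2
    q=toplane('top',[c2(a[0],cy),c2(a[1],cy),c2(cx,a[2]),c2(cx,a[3]),c2(cx,cy)],.043)
    print(q[4], np.linalg.norm(q[1]-q[0]),np.linalg.norm(q[3]-q[2]))
print('mat'); P([c2(85,52),c2(289,85),c2(241,557),c2(26,525)],.003)
print('tray'); 
m=ctrl.get_image('top'); m=ctrl.cut_out('top','tray')[0]['pixels']
b=cv2.boxPoints(cv2.minAreaRect(np.argwhere(m)[:,::-1].astype(np.float32))); print(b); P(b,.015)
m=ctrl.get_image('scene')
for n in ['top','scene']:
  pass
o,d=rays('wrist',[315.1,240.1]); print(o,d, ctrl.get_state()['position'])
Rt=R.from_rotvec(ctrl.get_state()['tool_rot']).as_matrix(); print(Rt); print('cam in tool',Rt.T@(o-ctrl.get_state()['position']), d@Rt)
E
```

```text
can U
[[0.6408 0.2618]
 [0.6403 0.2028]
 [0.671  0.2334]
 [0.6098 0.2312]]
can L
[[0.4329 0.2623]
 [0.4325 0.194 ]
 [0.4667 0.2293]
 [0.4003 0.227 ]]
rail plate
[[0.7241 0.1975]
 [0.3545 0.1913]
 [0.3526 0.3866]
 [0.7243 0.3839]]
bar ends top
[[0.7067 0.2817]
 [0.3722 0.2764]]
inserts flange, z .043
[ 0.6174 -0.3185  0.043 ] 0.04998226574884594 0.05387369492362804
[ 0.5505 -0.2514  0.043 ] 0.07005738394632002 0.07161824154555506
[ 0.4744 -0.2964  0.043 ] 0.07805961472254083 0.08007128348087064
[ 0.4188 -0.2348  0.043 ] 0.06041787340536464 0.06115806501425158
mat
[[ 0.6838 -0.2333]
 [ 0.6596 -0.3702]
 [ 0.3478 -0.321 ]
 [ 0.369  -0.1834]]
tray
[[281.     203.    ]
 [343.4765 198.1941]
 [352.7412 318.6353]
 [290.2647 323.4412]]
[[ 0.7102  0.0778]
 [ 0.7221 -0.0912]
 [ 0.4004 -0.1099]
 [ 0.3893  0.051 ]]
[0.1058 0.6458 0.3849] [[ 0.2419 -0.0666 -0.968 ]] [0.1714 0.627  0.2366]
[[-0.9646  0.2636  0.0001]
 [ 0.2636  0.9646  0.0001]
 [-0.      0.0001 -1.    ]]
cam in tool [ 0.0682  0.0008 -0.1483] [[-0.2509 -0.0005  0.968 ]]
```

```bash
cat >> h.py <<'E'
def tgt(pos,yaw,tilt=None):
    """yaw = angle of tool y in world, degrees"""
    a=np.radians(yaw); y=np.array([np.cos(a),np.sin(a),0]); z=np.array([0,0,-1.]); x=np.cross(y,z)
    T=np.stack([x,y,z],1); s=ctrl.get_state(); R0=R.from_rotvec(s['tool_rot']).as_matrix()
    w=R.from_matrix(R0.T@T).as_rotvec(); sh=R0.T@(np.array(pos)-s['position'])
    print('turn',np.round(w,4).tolist(),'shift',np.round(sh,4).tolist(),'|',np.round(np.linalg.norm(sh),3))
def st():
    s=ctrl.get_state(); M=R.from_rotvec(s['tool_rot']).as_matrix()
    print('t',round(s['time'],2),'pos',np.round(s['position'],4),'yaw',round(np.degrees(np.arctan2(M[1,1],M[0,1])),2),'zax',np.round(M[:,2],4),'F',np.round(s['ft_force'],2),'w',round(s['grip_width']*87,2))
E
python3 -c "
from h import *
st(); tgt([.640,.232,.237],0.9)"
```

```text
t 1.3 pos [0.1714 0.627  0.2366] yaw 74.72 zax [ 1.e-04  1.e-04 -1.e+00] F [ 0.04  0.15 -0.36] w 86.85
turn [0.0001, -0.0, 1.2883] shift [-0.5562, -0.2575, -0.0004] | 0.613
```

Request:
step_arm --plan '[[[0,0,0.16],[-0.055,-0.026,0],0],[[0,0,0.32],[-0.111,-0.051,0],0],[[0,0,0.48],[-0.167,-0.077,0],0],[[0,0,0.64],[-0.222,-0.103,0],0],[[0,0,0.8],[-0.278,-0.129,0],0],[[0,0,0.96],[-0.334,-0.154,0],0],[[0,0,1.12],[-0.39,-0.18,0],0],[[0,0,1.288],[-0.445,-0.206,0],0],[[0,0,1.288],[-0.501,-0.232,0],0],[[0,0,1.288],[-0.556,-0.2575,0],0]]'

```text
time: 2.55
position: [0.6412, 0.231, 0.2369]
tool_rot: [2.203, 2.24, 0.001]
ft_force: [0.7, 0.9, 0.4]
grip_width: 1.001
```

```bash
python3 -c "
from h import *
st(); img('wrist','w1'); st(); print(cam('wrist'))"
```

```text
t 2.55 pos [0.6412 0.231  0.2369] yaw 0.95 zax [ 6.e-04  5.e-04 -1.e+00] F [0.72 0.94 0.37] w 87.07
t 2.6 pos [0.6473 0.2207 0.2362] yaw 0.32 zax [ 0.0057 -0.0071 -1.    ] F [ 2.58 -6.5   0.94] w 87.02
(np.float64(371.64829954431775), 315.1168936266196, 240.12878194347894, array([[ 0.99996894,  0.00595435,  0.00516349],
       [ 0.0044165 , -0.96597002,  0.25861636],
       [ 0.00652767, -0.25858552, -0.96596631]]), array([-0.65013799,  0.1788307 ,  0.44194146]))
```

View pics/w1.png

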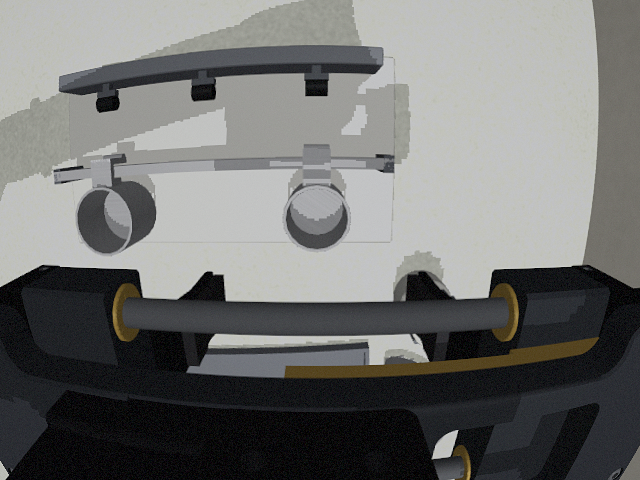

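```bash
cat >> h.py <<'E'
from scipy.optimize import minimize
def fitcirc(n,im,x0,y0,z,D0,C,lock=None,wall=None):
    g=cv2.GaussianBlur(cv2.cvtColor(im,cv2.COLOR_RGB2GRAY).astype(np.float32),(0,0),1.0)
    gx=cv2.Sobel(g,cv2.CV_32F,1,0);gy=cv2.Sobel(g,cv2.CV_32F,0,1);G=np.hypot(gx,gy)
    G=np.minimum(G,np.percentile(G,97))
    t=np.linspace(0,2*np.pi,180,endpoint=False); best=None
    def sc(x,y,D):
        p=proj(n,np.stack([x+D/2*np.cos(t),y+D/2*np.sin(t),0*t+z],1),C)
        return cv2.remap(G,p[:,0].astype(np.float32)[None],p[:,1].astype(np.float32)[None],cv2.INTER_LINEAR).mean()
    def f(v):
        D=lock if lock else v[2]/1000
        s=sc(v[0]/1000,v[1]/1000,D)
        if wall: s+=sc(v[0]/1000,v[1]/1000,D-2*wall)
        return -s
    for dx in np.arange(-8,9,2):
        for dy in np.arange(-8,9,2):
            for D in ([lock] if lock else [D0-.005,D0,D0+.005]):
                v=[x0*1000+dx,y0*1000+dy]+([] if lock else [D*1000]); s=f(v)
                if best is None or s<best[0]: best=(s,v)
    r=minimize(f,best[1],method='Nelder-Mead',options=dict(initial_simplex=np.array([best[1]]+[[b+(2 if i==j else 0) for j,b in enumerate(best[1])] for i in range(len(best[1]))])))
    return np.round(r.x,2),round(-r.fun,1)
E
python3 - <<'E'
from h import *
for i in range(8): ctrl.get_image('wrist')
st(); C=cam('wrist'); im=img('wrist','w2'); st()
for D in [None,.05,.06,.07]:
  for x,y in [(.6405,.232),(.433,.228)]:
    print(D,fitcirc('wrist',im,x,y,.068,.062,C,lock=D),fitcirc('wrist',im,x,y,.068,.062,C,lock=D,wall=.003))
C=cam('top'); im=img('top','t1')
for D in [None,.05,.06,.07]:
  for x,y in [(.433,.228)]:
    print('top',D,fitcirc('top',im,x,y,.068,.062,C,lock=D),fitcirc('top',im,x,y,.068,.062,C,lock=D,wall=.003))
C=cam('scene'); im=img('scene','s1')
for D in [None,.05,.06,.07]:
  for x,y in [(.6405,.232),(.433,.228)]:
    print('scene',D,fitcirc('scene',im,x,y,.068,.062,C,lock=D),fitcirc('scene',im,x,y,.068,.062,C,lock=D,wall=.003))
E
```

```text
t 3.0 pos [0.6388 0.234  0.2367] yaw 1.09 zax [-2.e-04  1.e-03 -1.e+00] F [-0.39  0.33  0.09] w 87.11
t 3.05 pos [0.639  0.2337 0.2368] yaw 1.07 zax [-0.e+00  8.e-04 -1.e+00] F [ 0.72 -1.32 -0.62] w 87.02
None (array([642.56, 238.37,  55.34]), np.float64(144.6)) (array([642.56, 238.66,  60.61]), np.float64(233.7))
None (array([434.69, 233.06,  66.31]), np.float64(153.2)) (array([433.63, 233.06,  69.23]), np.float64(273.3))
0.05 (array([643.14, 234.13]), np.float64(98.1)) (array([642.15, 232.01]), np.float64(144.7))
0.05 (array([426.9 , 225.22]), np.float64(76.2)) (array([423.01, 228.25]), np.float64(142.0))
0.06 (array([642.26, 239.85]), np.float64(111.7)) (array([642.5, 238.9]), np.float64(231.1))
0.06 (array([430.5 , 230.24]), np.float64(96.2)) (array([429.17, 229.26]), np.float64(157.4))
0.07 (array([634.62, 240.83]), np.float64(64.4)) (array([646.59, 242.24]), np.float64(119.9))
0.07 (array([433.48, 232.68]), np.float64(131.8)) (array([433.82, 233.  ]), np.float64(267.9))
top None (array([434.69, 228.63,  66.84]), np.float64(133.8)) (array([431.02, 216.16,  67.45]), np.float64(27
[... 434 characters left out ...]
ay([426.03, 234.59,  60.9 ]), np.float64(89.8)) (array([425.96, 234.24,  63.69]), np.float64(174.7))
scene 0.05 (array([639.49, 237.05]), np.float64(82.8)) (array([638.58, 236.44]), np.float64(153.1))
scene 0.05 (array([423.77, 226.67]), np.float64(76.9)) (array([424.01, 224.8 ]), np.float64(146.8))
scene 0.06 (array([644.93, 231.73]), np.float64(83.0)) (array([644.33, 230.81]), np.float64(170.8))
scene 0.06 (array([425.61, 234.44]), np.float64(89.5)) (array([425.13, 233.86]), np.float64(168.0))
scene 0.07 (array([646.65, 240.46]), np.float64(82.5)) (array([647.05, 239.72]), np.float64(159.5))
scene 0.07 (array([433.34, 228.35]), np.float64(87.0)) (array([432.45, 227.98]), np.float64(172.8))
```

```bash
python3 -c "
from h import *
st(); tgt([.6425,.235,.13],0.9)"
```

```text
t 3.15 pos [0.6393 0.2331 0.2368] yaw 1.02 zax [ 2.e-04  6.e-04 -1.e+00] F [-0.08  0.05 -0.01] w 86.94
turn [0.0002, -0.0006, 0.002] shift [0.0018, 0.0032, 0.1068] | 0.107
```

Request:
step_arm --plan '[[[0,0,0],[0.001,0.001,0.02],0],[[0,0,0],[0.001,0.002,0.05],0],[[0,0,0],[0.002,0.003,0.08],0],[[0,0,0],[0.002,0.003,0.1],0],[[0,0,0],[0.002,0.003,0.107],0],[[0,0,0],[0.002,0.003,0.107],0],[[0,0,0],[0.002,0.003,0.107],0],[[0,0,0],[0.002,0.003,0.107],0],[[0,0,0],[0.002,0.003,0.107],0],[[0,0,0],[0.002,0.003,0.107],0]]'

```text
time: 4.4
position: [0.6429, 0.2342, 0.1299]
tool_rot: [2.203, 2.239, 0.001]
ft_force: [0.1, 0.3, -0.1]
grip_width: 0.999
```

```bash
python3 - <<'E'
from h import *
st(); C=cam('wrist'); im=img('wrist','w3'); st()
for D in [None,.06]:
  for x,y in [(.6425,.235)]:
    print(D,fitcirc('wrist',im,x,y,.068,.062,C,lock=D),fitcirc('wrist',im,x,y,.068,.062,C,lock=D,wall=.003))
E
```

```text
t 4.4 pos [0.6429 0.2342 0.1299] yaw 0.92 zax [ 5.e-04  3.e-04 -1.e+00] F [ 0.07  0.33 -0.12] w 86.94
t 4.45 pos [0.6429 0.2341 0.1298] yaw 0.92 zax [ 3.e-04  2.e-04 -1.e+00] F [-0.17 -0.44 -0.37] w 86.95
None (array([643.8 , 238.43,  56.16]), np.float64(112.1)) (array([642.62, 236.91,  59.38]), np.float64(234.7))
0.06 (array([642.66, 236.54]), np.float64(92.3)) (array([642.63, 236.57]), np.float64(229.2))
```

View pics/w3.png

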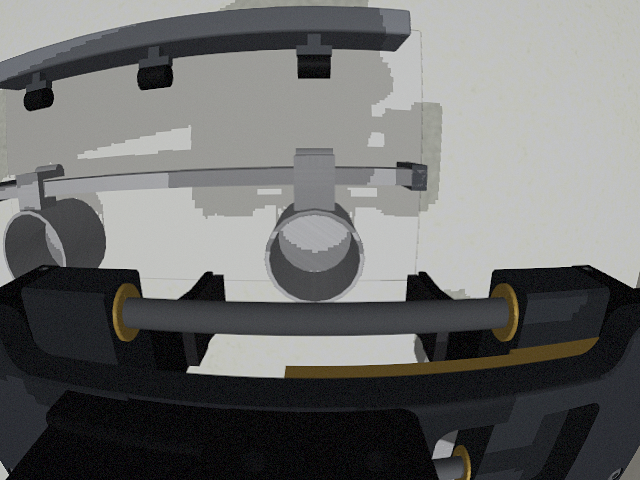

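Request:
step_arm --plan '[[[0,0,0],[0.0015,0,0.02],0],[[0,0,0],[0.0015,0,0.045],0],[[0,0,0],[0.0015,0,0.065],0],[[0,0,0],[0.0015,0,0.08],0],[[0,0,0],[0.0015,0,0.085],0],[[0,0,0],[0.0015,0,0.085],0],[[0,0,0],[0.0015,0,0.085],200],[[0,0,0],[0.0015,0,0.085],200],[[0,0,0],[0.0015,0,0.085],200],[[0,0,0],[0.0015,0,0.085],200]]' --squeeze 55

```text
time: 5.7
position: [0.6428, 0.2357, 0.045]
tool_rot: [-2.203, -2.239, -0.001]
ft_force: [-0.4, 0.4, 2.1]
grip_width: 0.687
```

```bash
python3 -c "
from h import *
st()"
```

```text
t 5.7 pos [0.6428 0.2357 0.045 ] yaw 0.92 zax [ 2.e-04  3.e-04 -1.e+00] F [-0.41  0.38  2.07] w 59.78
```

Request:
step_arm --plan '[[[0,0,0],[0,0,-0.005],200],[[0,0,0],[0,0,-0.01],200],[[0,0,0],[0,0,-0.015],200],[[0,0,0],[0,0,-0.02],200],[[0,0,0],[0,0,-0.026],200],[[0,0,0],[0,0,-0.034],200],[[0,0,0],[0,0,-0.045],200],[[0,0,0],[0,0,-0.06],200],[[0,0,0],[0,0,-0.075],200],[[0,0,0],[0,0,-0.075],200]]'

```text
time: 6.95
position: [0.6441, 0.236, 0.122]
tool_rot: [2.203, 2.238, 0.006]
ft_force: [0.5, -0.1, -2.9]
grip_width: 0.682
```

```bash
python3 -c "
from h import *
st(); img('wrist','w4'); tgt([.63,-.01,.12],4)"
```

```text
t 6.95 pos [0.6441 0.236  0.122 ] yaw 0.91 zax [ 0.0037  0.0017 -1.    ] F [ 0.53 -0.12 -2.89] w 59.34
turn [0.0018, -0.0008, -0.0538] shift [-0.2456, -0.0173, 0.0005] | 0.246
```

View pics/w4.png

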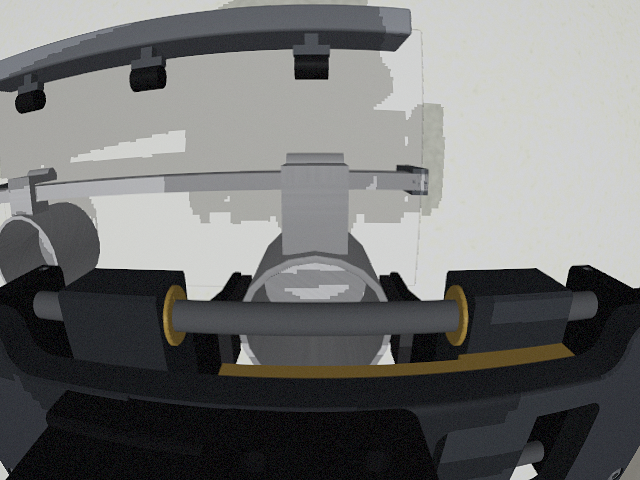

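```bash
python3 -c "
from h import *
for i in range(6): ctrl.get_image('wrist')
st(); tgt([.625,-.013,.12],4); tgt([.625,-.013,.06],4);
for l,p in [('crusher',(258,181))]: print(toplane('top',p,.04))"
```

```text
t 7.3 pos [0.6424 0.2355 0.1188] yaw 0.91 zax [-1.e-03 -5.e-04 -1.e+00] F [ 0.42  0.55 -3.6 ] w 59.52
turn [-0.0011, 0.0004, -0.0538] shift [-0.2481, -0.0214, -0.001] | 0.249
turn [-0.0011, 0.0004, -0.0538] shift [-0.2481, -0.0213, 0.059] | 0.256
[[0.76451152 0.13755263 0.04      ]]
```

Move over the tray, then lower in the next call.

Request:
step_arm --plan '[[[0,0,-0.005],[-0.02,-0.002,0],200],[[0,0,-0.014],[-0.06,-0.005,0],200],[[0,0,-0.023],[-0.105,-0.009,0],200],[[0,0,-0.032],[-0.15,-0.013,0],200],[[0,0,-0.041],[-0.195,-0.017,0],200],[[0,0,-0.05],[-0.23,-0.02,0],200],[[0,0,-0.054],[-0.248,-0.021,0],200],[[0,0,-0.054],[-0.248,-0.021,0.02],200],[[0,0,-0.054],[-0.248,-0.021,0.035],200],[[0,0,-0.054],[-0.248,-0.021,0.045],200]]'

```text
time: 8.55
position: [0.6247, -0.0102, 0.0721]
tool_rot: [-2.137, -2.299, 0.002]
ft_force: [-0.3, -0.0, -3.4]
grip_width: 0.685
```

```bash
python3 -c "
from h import *
for i in range(6): ctrl.get_image('wrist')
st();img('wrist','w5');img('top','t2')"
```

```text
t 8.85 pos [ 0.6264 -0.0124  0.0751] yaw 4.04 zax [ 1.2e-03  1.0e-04 -1.0e+00] F [-0.44 -0.08 -3.4 ] w 59.12
```

View pics/w5.png

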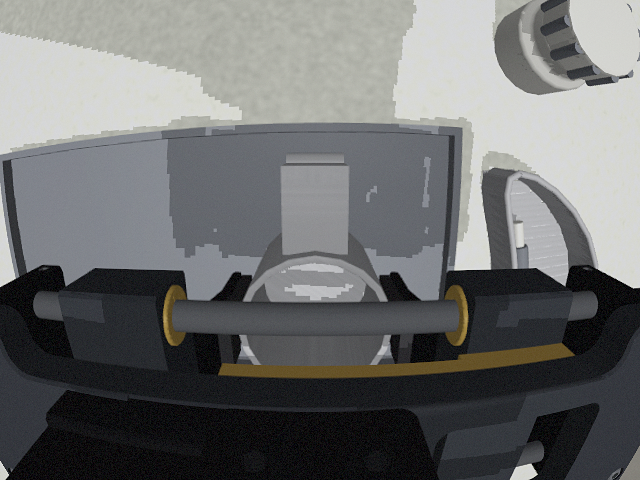

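View pics/t2.png

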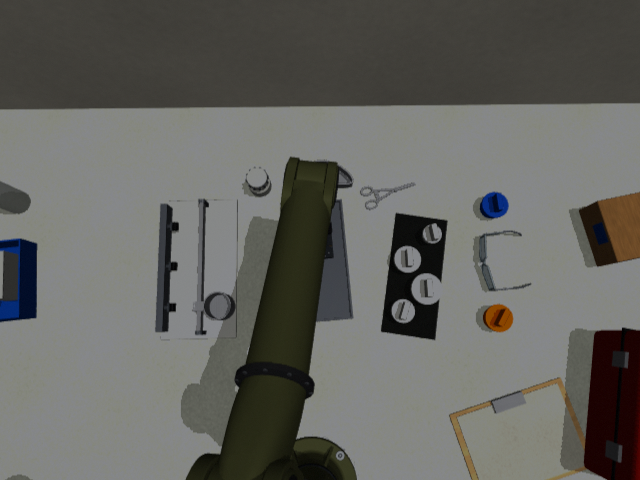

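Request:
step_arm --plan '[[[0,0,0],[0,0,0.01],200],[[0,0,0],[0,0,0.02],200],[[0,0,0],[0,0,0.028],200],[[0,0,0],[0,0,0.031],200],[[0,0,0],[0,0,0.0325],200],[[0,0,0],[0,0,0.0325],200],[[0,0,0],[0,0,0.0325],200],[[0,0,0],[0,0,0.0325],200],[[0,0,0],[0,0,0.0325],200],[[0,0,0],[0,0,0.0325],200]]'

```text
time: 10.2
position: [0.6258, -0.0127, 0.0421]
tool_rot: [2.142, 2.298, 0.0]
ft_force: [-0.6, 0.1, -4.0]
grip_width: 0.681
```

```bash
python3 -c "
from h import *
st();"
```

```text
t 10.2 pos [ 0.6258 -0.0127  0.0421] yaw 4.01 zax [ 1.e-04  1.e-04 -1.e+00] F [-0.59  0.07 -4.01] w 59.27
```

Request:
step_arm --plan '[[[0,0,0],[0,0,0.001],200],[[0,0,0],[0,0,0.0015],200],[[0,0,0],[0,0,0.002],200],[[0,0,0],[0,0,0.002],200],[[0,0,0],[0,0,0.002],200],[[0,0,0],[0,0,0.002],200],[[0,0,0],[0,0,0.002],200],[[0,0,0],[0,0,0.002],200],[[0,0,0],[0,0,0.002],200],[[0,0,0],[0,0,0.002],200]]'

```text
time: 11.45
position: [0.6259, -0.0127, 0.0419]
tool_rot: [-2.142, -2.298, -0.001]
ft_force: [-4.0, 0.3, 8.8]
grip_width: 0.686
```

```bash
python3 -c "
from h import *
st();"
```

```text
t 11.45 pos [ 0.6259 -0.0127  0.0419] yaw 4.01 zax [ 1.e-04  8.e-04 -1.e+00] F [-4.03  0.3   8.76] w 59.66
```

Request:
step_arm --plan '[[[0,0,0],[0,0,-0.0015],0],[[0,0,0],[0,0,-0.0015],0],[[0,0,0],[0,0,-0.0015],0],[[0,0,0],[0,0,-0.0015],0],[[0,0,0],[0,0,-0.02],0],[[0,0,0],[0,0,-0.05],0],[[0,0,0],[0,0,-0.09],0],[[0,0,0],[0,0,-0.11],0],[[0,0,0],[0,0,-0.11],0],[[0,0,0],[0,0,-0.11],0]]'

```text
time: 12.7
position: [0.6248, -0.0126, 0.1487]
tool_rot: [-2.141, -2.297, 0.002]
ft_force: [0.2, -0.5, -0.6]
grip_width: 1.0
```

```bash
python3 -c "
from h import *
for i in range(4): ctrl.get_image('wrist')
st();img('wrist','w6');tgt([.434,.231,.17],.9)
"
```

```text
t 12.9 pos [ 0.625  -0.0127  0.1486] yaw 4.01 zax [-2.4e-03 -3.0e-04 -1.0e+00] F [0.5  0.59 0.56] w 87.07
turn [-0.0019, 0.0002, 0.0543] shift [0.2565, -0.1737, -0.0208] | 0.31
```

View pics/w6.png

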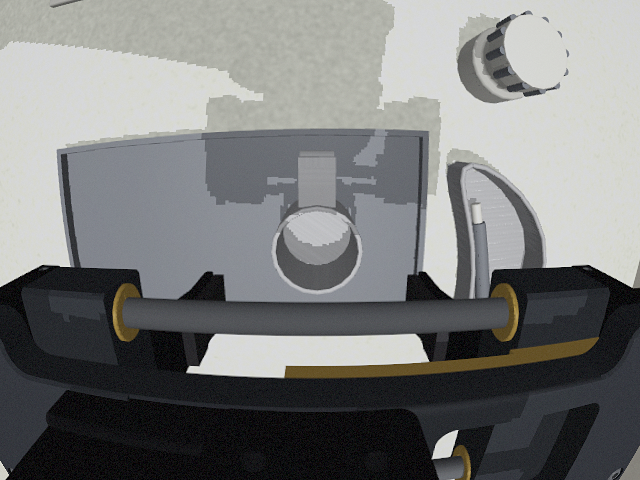

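Request:
step_arm --plan '[[[0,0,0],[0,0,-0.02],0],[[0,0,0.01],[0.045,-0.03,-0.021],0],[[0,0,0.02],[0.09,-0.06,-0.021],0],[[0,0,0.03],[0.135,-0.09,-0.021],0],[[0,0,0.04],[0.18,-0.12,-0.021],0],[[0,0,0.05],[0.22,-0.148,-0.021],0],[[0,0,0.054],[0.245,-0.167,-0.021],0],[[0,0,0.054],[0.2565,-0.1737,-0.021],0],[[0,0,0.054],[0.2565,-0.1737,-0.021],0],[[0,0,0.054],[0.2565,-0.1737,0.0],0]]'

```text
time: 14.2
position: [0.4373, 0.2303, 0.1518]
tool_rot: [2.205, 2.235, 0.007]
ft_force: [-0.6, -1.2, -0.0]
grip_width: 1.001
```

```bash
python3 - <<'E'
from h import *
for i in range(8): ctrl.get_image('wrist')
st(); C=cam('wrist'); im=img('wrist','w7'); st()
for D in [None,.07]:
  for x,y in [(.434,.232)]:
    print(D,fitcirc('wrist',im,x,y,.068,.068,C,lock=D,wall=.003))
C=cam('top'); im=img('top','t3')
E
```

```text
t 14.6 pos [0.4353 0.2309 0.1508] yaw 0.88 zax [ 1.1e-03  7.0e-04 -1.0e+00] F [-0.28 -0.26 -0.01] w 87.25
t 14.65 pos [0.4351 0.231  0.1507] yaw 0.89 zax [ 9.e-04  6.e-04 -1.e+00] F [-0.2  -0.91  0.66] w 87.13
None (array([432.66, 232.89,  69.46]), np.float64(229.7))
0.07 (array([432.64, 232.52]), np.float64(228.4))
```

View pics/w7.png

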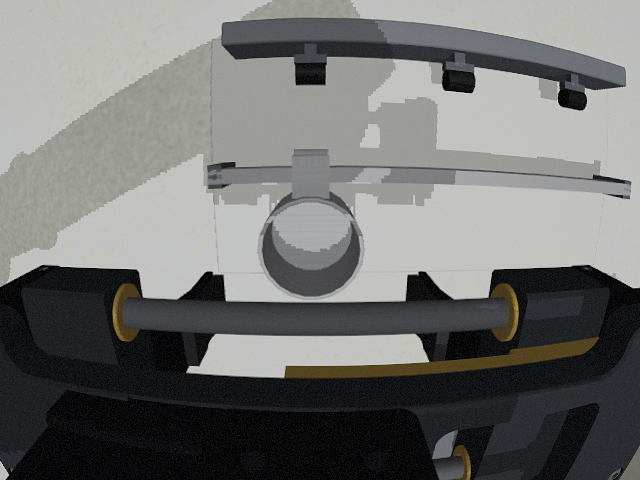

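```bash
python3 -c "
from h import *
for i in range(4): ctrl.get_image('wrist')
st();tgt([.4327,.232,.045],.9)"
```

```text
t 14.9 pos [0.4346 0.2311 0.1502] yaw 0.92 zax [ 2.e-04  2.e-04 -1.e+00] F [ 0.64  0.05 -0.17] w 86.99
turn [0.0002, -0.0002, 0.0004] shift [0.0009, -0.0019, 0.1052] | 0.105
```

Request:
step_arm --plan '[[[0,0,0],[0.001,-0.0015,0.015],0],[[0,0,0],[0.001,-0.0015,0.04],0],[[0,0,0],[0.001,-0.0015,0.065],0],[[0,0,0],[0.001,-0.0015,0.085],0],[[0,0,0],[0.001,-0.0015,0.1],0],[[0,0,0],[0.001,-0.0015,0.105],0],[[0,0,0],[0.001,-0.0015,0.105],0],[[0,0,0],[0.001,-0.0015,0.105],200],[[0,0,0],[0.001,-0.0015,0.105],200],[[0,0,0],[0.001,-0.0015,0.105],200]]' --squeeze 55

```text
time: 16.15
position: [0.4331, 0.2323, 0.0456]
tool_rot: [-2.203, -2.239, -0.001]
ft_force: [0.2, -0.2, 2.8]
grip_width: 0.799
```

```bash
python3 -c "
from h import *
st()"
```

```text
t 16.15 pos [0.4331 0.2323 0.0456] yaw 0.92 zax [ 3.e-04  7.e-04 -1.e+00] F [ 0.22 -0.2   2.84] w 69.5
```

Request:
step_arm --plan '[[[0,0,0],[0,0,-0.0],200],[[0,0,0],[0,0,-0.005],200],[[0,0,0],[0,0,-0.01],200],[[0,0,0],[0,0,-0.015],200],[[0,0,0],[0,0,-0.02],200],[[0,0,0],[0,0,-0.028],200],[[0,0,0],[0,0,-0.04],200],[[0,0,0],[0,0,-0.058],200],[[0,0,0],[0,0,-0.075],200],[[0,0,0],[0,0,-0.075],200]]'

```text
time: 17.4
position: [0.4342, 0.2328, 0.122]
tool_rot: [2.203, 2.239, 0.006]
ft_force: [-0.0, -0.4, -3.1]
grip_width: 0.804
```

```bash
python3 -c "
from h import *
for i in range(6): ctrl.get_image('wrist')
st(); img('wrist','w8'); tgt([.487,-.0225,.12],4)"
```

```text
t 17.7 pos [0.4326 0.2317 0.1193] yaw 0.92 zax [-1.1e-03 -9.0e-04 -1.0e+00] F [ 0.95 -0.3  -2.79] w 69.43
turn [-0.001, 0.0007, -0.0538] shift [-0.2551, 0.0503, -0.0004] | 0.26
```

View pics/w8.png

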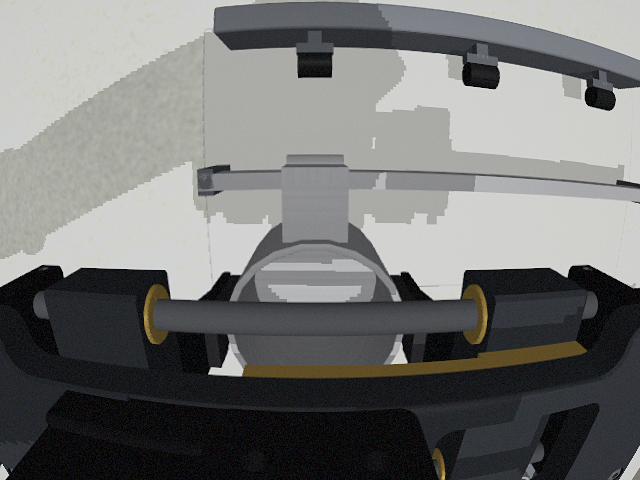

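Request:
step_arm --plan '[[[0,0,-0.005],[-0.02,0.004,0],200],[[0,0,-0.014],[-0.06,0.012,0],200],[[0,0,-0.023],[-0.105,0.021,0],200],[[0,0,-0.032],[-0.15,0.03,0],200],[[0,0,-0.041],[-0.195,0.039,0],200],[[0,0,-0.05],[-0.23,0.046,0],200],[[0,0,-0.054],[-0.248,0.049,0],200],[[0,0,-0.054],[-0.255,0.05,0.01],200],[[0,0,-0.054],[-0.255,0.05,0.03],200],[[0,0,-0.054],[-0.255,0.05,0.045],200]]'

```text
time: 19.0
position: [0.4863, -0.0213, 0.0735]
tool_rot: [-2.14, -2.298, 0.002]
ft_force: [-0.9, 0.7, -3.6]
grip_width: 0.801
```

```bash
python3 -c "
from h import *
for i in range(6): ctrl.get_image('wrist')
st();img('wrist','w9')"
```

```text
t 19.3 pos [ 0.4877 -0.0219  0.0756] yaw 4.04 zax [ 1.1e-03  2.0e-04 -1.0e+00] F [ 0.5  -0.62 -2.63] w 69.75
```

View pics/w9.png

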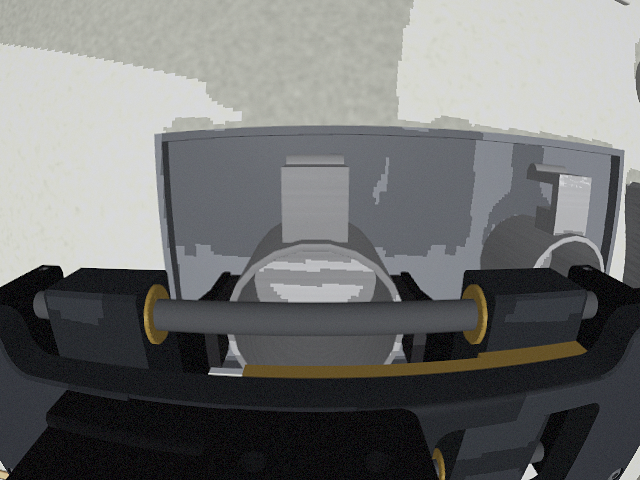

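Request:
step_arm --plan '[[[0,0,0],[0,0,0.01],200],[[0,0,0],[0,0,0.02],200],[[0,0,0],[0,0,0.028],200],[[0,0,0],[0,0,0.031],200],[[0,0,0],[0,0,0.033],200],[[0,0,0],[0,0,0.034],200],[[0,0,0],[0,0,0.0345],200],[[0,0,0],[0,0,0.0345],200],[[0,0,0],[0,0,0.0345],200],[[0,0,0],[0,0,0.0345],200]]'

```text
time: 20.6
position: [0.4867, -0.0223, 0.0426]
tool_rot: [-2.141, -2.296, 0.0]
ft_force: [-9.0, -0.6, 15.9]
grip_width: 0.8
```

```bash
python3 -c "
from h import *
st();"
```

```text
t 20.6 pos [ 0.4867 -0.0223  0.0426] yaw 4.0 zax [-0.0016  0.0013 -1.    ] F [-9.   -0.56 15.95] w 69.58
```

Request:
step_arm --plan '[[[0,0,0],[0,0,-0.002],200],[[0,0,0],[0,0,-0.002],0],[[0,0,0],[0,0,-0.002],0],[[0,0,0],[0,0,-0.002],0],[[0,0,0],[0,0,-0.002],0],[[0,0,0],[0,0,-0.02],0],[[0,0,0],[0,0,-0.06],0],[[0,0,0],[0,0,-0.11],0],[[0,0,0],[0,0,-0.15],0],[[0,0,0],[0,0,-0.15],0]]'

```text
time: 21.85
position: [0.4894, -0.0222, 0.1939]
tool_rot: [2.14, 2.295, 0.009]
ft_force: [-0.2, 0.4, -0.5]
grip_width: 0.997
```

```bash
python3 -c "
from h import *
for i in range(6): ctrl.get_image('wrist')
st();img('wrist','w10'); img('top','t4'); img('scene','s4'); tgt([.50,-.20,.237],-84)"
```

```text
t 22.15 pos [ 0.4862 -0.0222  0.1891] yaw 4.01 zax [-2.7e-03 -6.0e-04 -1.0e+00] F [-0.58 -0.64  0.41] w 87.4
turn [-0.001, 0.0014, 1.536] shift [-0.1783, 0.0008, -0.0472] | 0.184
```

View pics/w10.png

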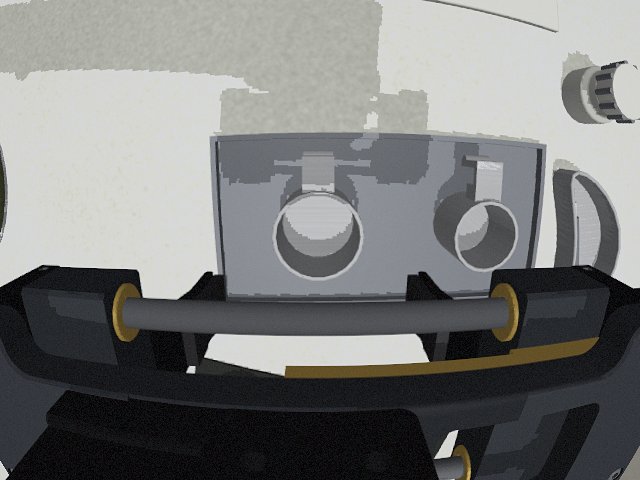

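View pics/t4.png

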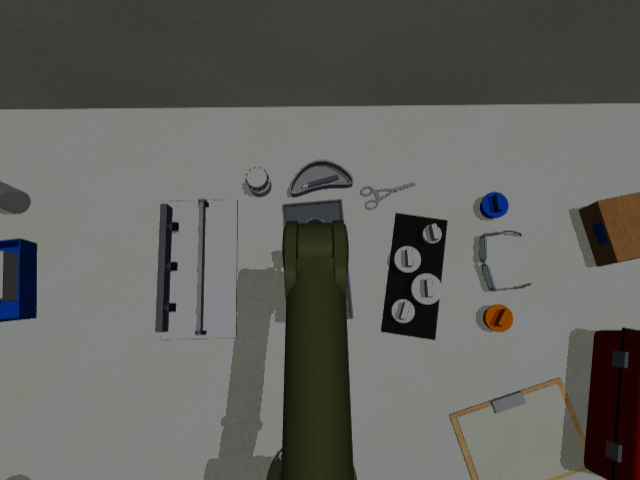

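View pics/s4.png

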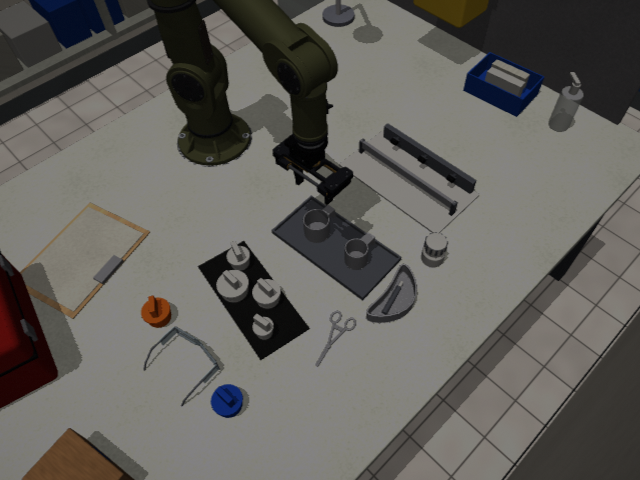

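```bash
python3 - <<'E'
from h import *
ctrl.get_image('wrist');ctrl.get_image('wrist')
st(); C=cam('wrist'); im=img('wrist','w11'); st()
for x,y,D in [(.487,-.02,.07),(.626,-.012,.06)]:
    print(fitcirc('wrist',im,x,y,.065,D,C,lock=D,wall=.003),fitcirc('wrist',im,x,y,.065,D,C,wall=.003))
tgt([.425,-.245,.2],-84)
E
```

```text
t 22.4 pos [ 0.4869 -0.0222  0.1901] yaw 4.01 zax [-8.e-04 -2.e-04 -1.e+00] F [-0.36 -0.55 -0.23] w 86.61
t 22.45 pos [ 0.487  -0.0222  0.1903] yaw 4.01 zax [-5.e-04 -1.e-04 -1.e+00] F [-0.31 -0.16 -0.22] w 86.97
(array([488.09, -21.83]), np.float64(243.7)) (array([488.1 , -21.75,  69.23]), np.float64(255.2))
(array([626.  , -11.59]), np.float64(257.0)) (array([626.08, -11.61,  59.28]), np.float64(265.9))
turn [-0.0003, 0.0005, 1.5361] shift [-0.2179, -0.0774, -0.0097] | 0.231
```

Request:
step_arm --plan '[[[0,0,0.1],[-0.015,-0.005,-0.01],0],[[0,0,0.28],[-0.04,-0.015,-0.01],0],[[0,0,0.46],[-0.07,-0.025,-0.01],0],[[0,0,0.64],[-0.1,-0.035,-0.01],0],[[0,0,0.82],[-0.13,-0.046,-0.01],0],[[0,0,1.0],[-0.16,-0.057,-0.01],0],[[0,0,1.18],[-0.185,-0.066,-0.01],0],[[0,0,1.36],[-0.205,-0.073,-0.01],0],[[0,0,1.48],[-0.215,-0.076,-0.01],0],[[0,0,1.536],[-0.218,-0.0775,-0.01],0]]'

```text
time: 23.7
position: [0.4247, -0.2461, 0.2005]
tool_rot: [3.137, 0.158, 0.0]
ft_force: [-0.1, -0.4, 0.2]
grip_width: 1.001
```

```bash
python3 - <<'E'
from h import *
for i in range(8): ctrl.get_image('wrist')
st(); C=cam('wrist'); im=img('wrist','w12'); st()
for x,y,D in [(.419,-.235,.06),(.5505,-.2514,.07),(.474,-.296,.08),(.617,-.3185,.05)]:
    print(fitcirc('wrist',im,x,y,.043,D,C,lock=D),fitcirc('wrist',im,x,y,.043,D,C))
E
```

```text
t 24.1 pos [ 0.4252 -0.2448  0.2005] yaw -83.93 zax [ 0.e+00  1.e-04 -1.e+00] F [ 0.58  0.84 -0.29] w 86.68
t 24.15 pos [ 0.4252 -0.2448  0.2005] yaw -83.95 zax [ 1.e-04  1.e-04 -1.e+00] F [-0.72 -0.14 -0.12] w 86.93
(array([ 416.76, -232.52]), np.float64(229.1)) (array([ 416.77, -232.54,   60.03]), np.float64(229.1))
(array([ 549.02, -249.83]), np.float64(241.8)) (array([ 549.08, -249.7 ,   69.12]), np.float64(243.8))
(array([ 472.54, -294.85]), np.float64(194.2)) (array([ 472.64, -294.64,   79.39]), np.float64(194.8))
(array([ 615.13, -316.52]), np.float64(186.8)) (array([ 615.1 , -316.55,   49.86]), np.float64(186.8))
```

View pics/w12.png

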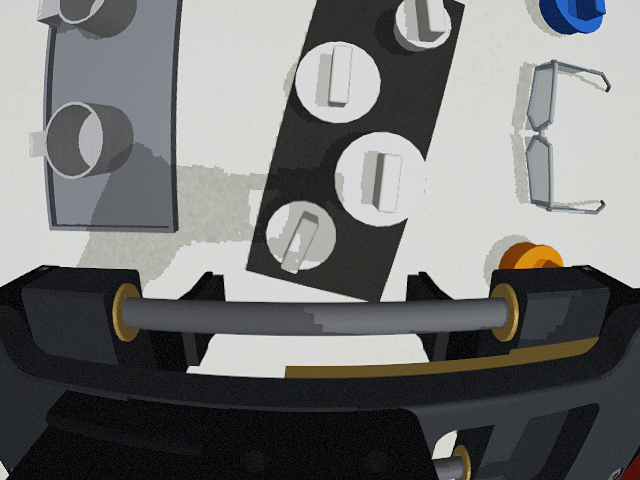

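```bash
cat >> h.py <<'E'
def fitbar(n,im,x,y,C,L=.042,W=.014,z=.077,yaw=None):
    g=cv2.GaussianBlur(cv2.cvtColor(im,cv2.COLOR_RGB2GRAY).astype(np.float32),(0,0),1.0)
    G=np.hypot(cv2.Sobel(g,cv2.CV_32F,1,0),cv2.Sobel(g,cv2.CV_32F,0,1)); G=np.minimum(G,np.percentile(G,97))
    u=np.linspace(-.5,.5,40)
    def sc(x,y,a,L=L):
        X=np.r_[u*L,u*L,0*u+L/2,0*u-L/2]; Y=np.r_[0*u+W/2,0*u-W/2,u*W,u*W]
        p=proj(n,np.stack([x+X*np.cos(a)-Y*np.sin(a),y+X*np.sin(a)+Y*np.cos(a),0*X+z],1),C)
        return cv2.remap(G,p[:,0].astype(np.float32)[None],p[:,1].astype(np.float32)[None],cv2.INTER_LINEAR).mean()
    best=max((sc(x+dx,y+dy,np.radians(a),l),a,dx,dy,l) for a in range(-90,90,2) for dx in (-.003,-.0015,0,.0015,.003) for dy in (-.003,-.0015,0,.0015,.003) for l in (.040,.042,.044))
    s,a,dx,dy,l=best
    r=minimize(lambda v:-sc(v[0]/1e3,v[1]/1e3,np.radians(v[2]),l),[(x+dx)*1e3,(y+dy)*1e3,a],method='Nelder-Mead')
    return np.round(r.x,2),round(-r.fun,1),l
E
python3 - <<'E'
from h import *
st(); C=cam('wrist'); im=img('wrist','w13')
for x,y in [(.4168,-.2325),(.549,-.2498),(.4725,-.2948)]: print(fitbar('wrist',im,x,y,C))
E
```

```text
t 24.15 pos [ 0.4252 -0.2448  0.2005] yaw -83.95 zax [ 1.e-04  1.e-04 -1.e+00] F [-0.72 -0.14 -0.12] w 86.93
(array([ 417.01, -233.12,  -19.06]), np.float64(152.3), 0.042)
(array([ 550.67, -250.13,    2.  ]), np.float64(143.5), 0.044)
(array([ 489.12, -281.01,    0.  ]), np.float64(120.7), 0.04)
```

```bash
python3 -c "
from h import *
st();tgt([.417,-.2328,.061],-109)"
```

```text
t 24.2 pos [ 0.4252 -0.2449  0.2005] yaw -83.96 zax [ 1.e-04  1.e-04 -1.e+00] F [-0.33  0.01  0.03] w 86.89
turn [-0.0001, -0.0001, 0.4371] shift [-0.0069, -0.0128, 0.1395] | 0.14
```

Request:
step_arm --plan '[[[0,0,0.15],[-0.003,-0.005,0.01],130],[[0,0,0.3],[-0.007,-0.013,0.03],130],[[0,0,0.437],[-0.007,-0.013,0.055],130],[[0,0,0.437],[-0.007,-0.013,0.08],130],[[0,0,0.437],[-0.007,-0.013,0.1],130],[[0,0,0.437],[-0.007,-0.013,0.11],130],[[0,0,0.437],[-0.007,-0.013,0.11],130],[[0,0,0.437],[-0.007,-0.013,0.11],130],[[0,0,0.437],[-0.007,-0.013,0.11],130],[[0,0,0.437],[-0.007,-0.013,0.11],130]]' --squeeze 30

```text
time: 25.45
position: [0.4171, -0.233, 0.091]
tool_rot: [-3.098, 0.519, -0.002]
ft_force: [-0.5, 0.4, -0.5]
grip_width: 0.487
```

```bash
python3 -c "
from h import *
for i in range(3): ctrl.get_image('wrist')
st();img('wrist','w14');tgt([.417,-.2328,.061],-109)"
```

```text
t 25.6 pos [ 0.4169 -0.2329  0.0907] yaw -109.03 zax [ 5.e-04  1.e-04 -1.e+00] F [ 0.35 -0.39 -0.25] w 42.69
turn [-0.0002, -0.0003, -0.0006] shift [0.0002, -0.0001, 0.0297] | 0.03
```

View pics/w14.png

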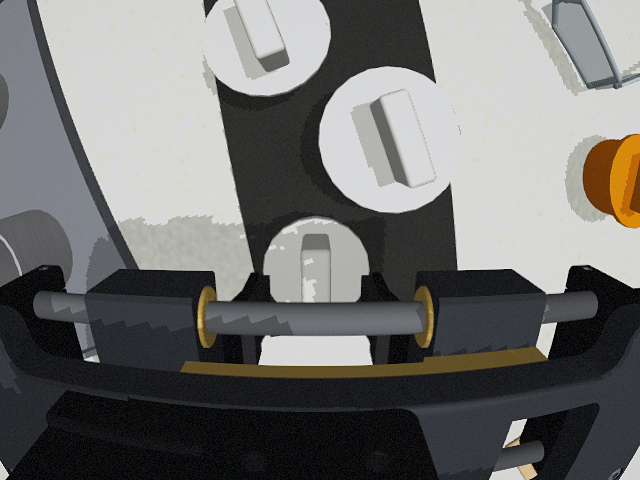

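Request:
step_arm --plan '[[[0,0,0],[0,0,0.01],130],[[0,0,0],[0,0,0.02],130],[[0,0,0],[0,0,0.027],130],[[0,0,0],[0,0,0.0297],130],[[0,0,0],[0,0,0.0297],130],[[0,0,0],[0,0,0.0297],255],[[0,0,0],[0,0,0.0297],255],[[0,0,0],[0,0,0.0297],255],[[0,0,0],[0,0,0.0297],255],[[0,0,0],[0,0,0.0297],255]]' --squeeze 30

```text
time: 26.9
position: [0.4168, -0.2329, 0.0609]
tool_rot: [-3.098, 0.519, -0.0]
ft_force: [1.1, -1.1, -0.7]
grip_width: 0.158
```

```bash
python3 -c "
from h import *
st()"
```

```text
t 26.9 pos [ 0.4168 -0.2329  0.0609] yaw -109.03 zax [ 3.e-04  0.e+00 -1.e+00] F [ 1.08 -1.06 -0.69] w 13.71
```

Request:
step_arm --plan '[[[0,0,0],[0,0,-0.005],255],[[0,0,0],[0,0,-0.015],255],[[0,0,0],[0,0,-0.03],255],[[0,0,0],[0,0,-0.05],255],[[0,0,0],[0,0,-0.075],255],[[0,0,0],[0,0,-0.095],255],[[0,0,0],[0,0,-0.1],255],[[0,0,0],[0,0,-0.1],255],[[0,0,0],[0,0,-0.1],255],[[0,0,0],[0,0,-0.1],255]]'

```text
time: 28.15
position: [0.4162, -0.2327, 0.1601]
tool_rot: [3.098, -0.52, -0.002]
ft_force: [0.1, -0.0, -1.3]
grip_width: 0.158
```

```bash
python3 -c "
from h import *
st(); ctrl.get_image('wrist'); img('wrist','w15'); tgt([.626,-.0117,.161],-86)"
```

```text
t 28.15 pos [ 0.4162 -0.2327  0.1601] yaw -109.04 zax [-1.5e-03  2.0e-04 -1.0e+00] F [ 0.09 -0.01 -1.29] w 13.71
turn [0.0, 0.0011, -0.4021] shift [0.126, -0.2774, -0.0009] | 0.305
```

View pics/w15.png

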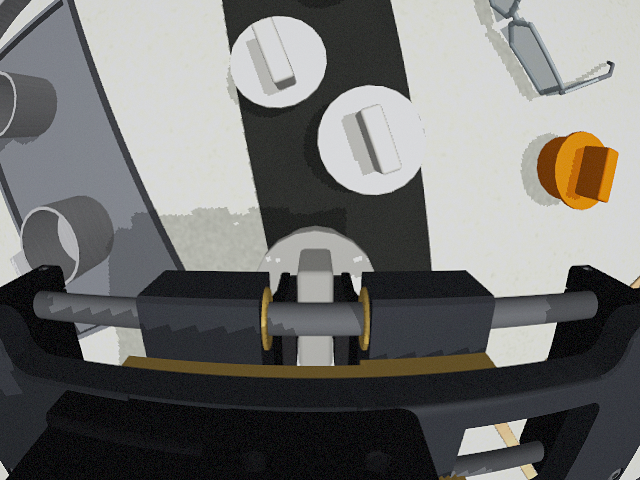

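Request:
step_arm --plan '[[[0,0,-0.05],[0.01,-0.02,-0.001],255],[[0,0,-0.1],[0.027,-0.06,-0.001],255],[[0,0,-0.16],[0.048,-0.105,-0.001],255],[[0,0,-0.22],[0.069,-0.15,-0.001],255],[[0,0,-0.28],[0.089,-0.195,-0.001],255],[[0,0,-0.34],[0.107,-0.235,-0.001],255],[[0,0,-0.38],[0.119,-0.262,-0.001],255],[[0,0,-0.402],[0.126,-0.277,-0.001],255],[[0,0,-0.402],[0.126,-0.277,-0.001],255],[[0,0,-0.402],[0.126,-0.277,-0.001],255]]'

```text
time: 29.5
position: [0.6255, -0.0137, 0.1618]
tool_rot: [3.139, 0.107, -0.001]
ft_force: [-0.9, -0.3, -2.6]
grip_width: 0.157
```

```bash
python3 - <<'E'
from h import *
for i in range(5): ctrl.get_image('wrist')
st(); C=cam('wrist'); im=img('wrist','w16'); st()
s=ctrl.get_state()['position']
# held insert flange top at TCP -.018 ; fit circle D60
print('flange',fitcirc('wrist',im,s[0],s[1],s[2]-.018,.06,C,lock=.06), s[:2])
tgt([.626,-.0117,.13],-86)
E
```

```text
t 29.75 pos [ 0.6259 -0.013   0.1622] yaw -86.08 zax [ 4.e-04  3.e-04 -1.e+00] F [-0.3   0.03 -1.45] w 13.93
t 29.8 pos [ 0.6259 -0.0127  0.1622] yaw -86.06 zax [ 4.e-04  3.e-04 -1.e+00] F [ 0.26  0.08 -0.91] w 13.59
flange (array([625.64, -12.41]), np.float64(88.4)) [ 0.62593142 -0.01269384]
turn [-0.0003, -0.0004, -0.001] shift [0.0001, -0.001, 0.0322] | 0.032
```

View pics/w16.png

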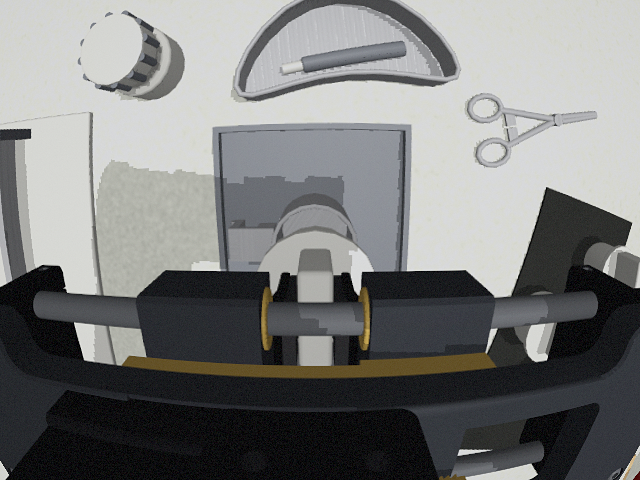

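Request:
step_arm --plan '[[[0,0,0],[0,-0.001,0.01],255],[[0,0,0],[0,-0.001,0.02],255],[[0,0,0],[0,-0.001,0.03],255],[[0,0,0],[0,-0.001,0.034],255],[[0,0,0],[0,-0.001,0.034],255],[[0,0,0],[0,-0.001,0.034],255],[[0,0,0],[0,-0.001,0.034],255],[[0,0,0],[0,-0.001,0.034],255],[[0,0,0],[0,-0.001,0.034],255],[[0,0,0],[0,-0.001,0.034],255]]'

```text
time: 31.05
position: [0.6261, -0.0111, 0.1279]
tool_rot: [-3.14, -0.11, -0.0]
ft_force: [0.4, 0.8, -1.7]
grip_width: 0.159
```

```bash
python3 - <<'E'
from h import *
st(); C=cam('wrist'); im=img('wrist','w17')
tgt([.626,-.0117,.089],-86)
E
```

```text
t 31.05 pos [ 0.6261 -0.0111  0.1279] yaw -86.0 zax [ 2.e-04  1.e-04 -1.e+00] F [ 0.42  0.77 -1.68] w 13.81
turn [-0.0001, -0.0001, 0.0] shift [-0.0002, 0.0006, 0.0389] | 0.039
```

View pics/w17.png

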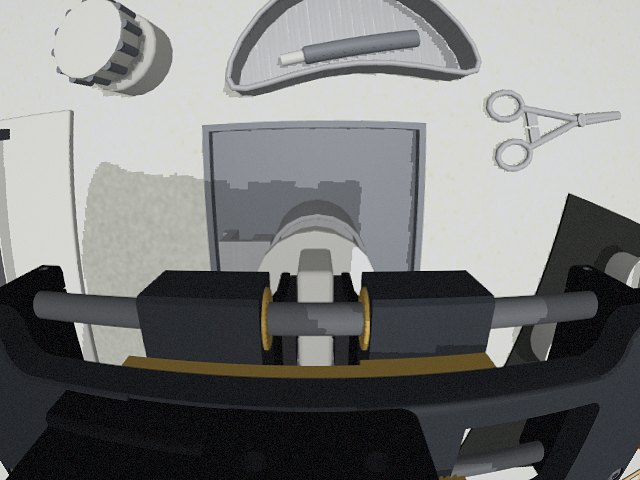

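Insert held over the small canister (flange hides the canister at (315,240)). Lowering in slowly.

Request:
step_arm --plan '[[[0,0,0],[0,0.0005,0.004],255],[[0,0,0],[0,0.0005,0.009],255],[[0,0,0],[0,0.0005,0.014],255],[[0,0,0],[0,0.0005,0.018],255],[[0,0,0],[0,0.0005,0.022],255],[[0,0,0],[0,0.0005,0.026],255],[[0,0,0],[0,0.0005,0.03],255],[[0,0,0],[0,0.0005,0.034],255],[[0,0,0],[0,0.0005,0.037],255],[[0,0,0],[0,0.0005,0.037],255]]'

```text
time: 32.35
position: [0.6259, -0.0116, 0.0906]
tool_rot: [-3.14, -0.11, 0.001]
ft_force: [-0.5, 0.4, -1.8]
grip_width: 0.159
```

```bash
python3 - <<'E'
from h import *
st()
E
```

```text
t 32.35 pos [ 0.6259 -0.0116  0.0906] yaw -86.0 zax [-5.e-04  0.e+00 -1.e+00] F [-0.52  0.42 -1.82] w 13.84
```

Request:
step_arm --plan '[[[0,0,0],[0,0,0.001],255],[[0,0,0],[0,0,0.002],255],[[0,0,0],[0,0,0.0025],255],[[0,0,0],[0,0,0.0025],255],[[0,0,0],[0,0,0.0025],255],[[0,0,0],[0,0,0.0025],255],[[0,0,0],[0,0,0.0025],255],[[0,0,0],[0,0,0.0025],255],[[0,0,0],[0,0,0.0025],255],[[0,0,0],[0,0,0.0025],255]]'

```text
time: 33.6
position: [0.6264, -0.0116, 0.0889]
tool_rot: [-3.139, -0.11, -0.001]
ft_force: [-2.7, -0.1, 6.1]
grip_width: 0.157
```

```bash
python3 - <<'E'
from h import *
st()
E
```

```text
t 33.6 pos [ 0.6264 -0.0116  0.0889] yaw -86.0 zax [ 6.e-04  3.e-04 -1.e+00] F [-2.7  -0.14  6.08] w 13.62
```

Request:
step_arm --plan '[[[0,0,0],[0,0,-0.001],255],[[0,0,0],[0,0,-0.001],130],[[0,0,0],[0,0,-0.001],130],[[0,0,0],[0,0,-0.001],130],[[0,0,0],[0,0,-0.001],130],[[0,0,0],[0,0,-0.01],130],[[0,0,0],[0,0,-0.03],130],[[0,0,0],[0,0,-0.06],130],[[0,0,0],[0,0,-0.08],130],[[0,0,0],[0,0,-0.08],130]]'

```text
time: 34.85
position: [0.6276, -0.0117, 0.171]
tool_rot: [-3.139, -0.11, -0.007]
ft_force: [-0.2, -0.4, -0.6]
grip_width: 0.492
```

```bash
python3 - <<'E'
from h import *
for i in range(5): ctrl.get_image('wrist')
st(); C=cam('wrist'); im=img('wrist','w18')
print(fitcirc('wrist',im,.626,-.0117,.071,.06,C,lock=.06),fitcirc('wrist',im,.626,-.0117,.071,.06,C))
tgt([.51,-.25,.19],-88)
E
```

```text
t 35.1 pos [ 0.6254 -0.0115  0.1671] yaw -86.0 zax [-2.2e-03 -2.0e-04 -1.0e+00] F [-0.64 -0.16  0.13] w 42.73
(array([626.26, -11.06]), np.float64(114.5)) (array([626.46, -10.88,  59.08]), np.float64(126.0))
turn [0.0001, 0.0021, 0.035] shift [-0.1318, 0.2298, -0.0226] | 0.266
```

View pics/w18.png

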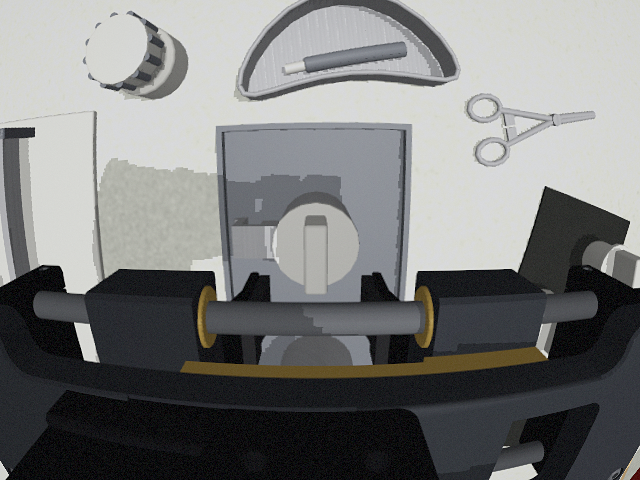

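Request:
step_arm --plan '[[[0,0,0.005],[-0.01,0.02,-0.02],130],[[0,0,0.01],[-0.03,0.055,-0.0226],130],[[0,0,0.02],[-0.055,0.095,-0.0226],130],[[0,0,0.03],[-0.08,0.135,-0.0226],130],[[0,0,0.035],[-0.1,0.175,-0.0226],130],[[0,0,0.035],[-0.12,0.21,-0.0226],130],[[0,0,0.035],[-0.132,0.23,-0.0226],130],[[0,0,0.035],[-0.132,0.23,-0.0226],130],[[0,0,0.035],[-0.132,0.23,-0.0226],130],[[0,0,0.035],[-0.132,0.23,-0.0226],130]]'

```text
time: 36.4
position: [0.5112, -0.2489, 0.191]
tool_rot: [-3.141, -0.058, -0.0]
ft_force: [0.5, -0.2, 0.9]
grip_width: 0.489
```

```bash
python3 - <<'E'
from h import *
for i in range(6): ctrl.get_image('wrist')
st(); C=cam('wrist'); im=img('wrist','w19'); st()
x,y=.549,-.2498
v=fitcirc('wrist',im,x,y,.043,.07,C,lock=.07);print(v, fitcirc('wrist',im,x,y,.043,.07,C))
print(fitbar('wrist',im,v[0][0]/1e3,v[0][1]/1e3,C))
E
```

```text
t 36.7 pos [ 0.5107 -0.2499  0.1909] yaw -87.96 zax [-2.e-04  1.e-04 -1.e+00] F [ 0.41 -0.4  -1.22] w 42.7
t 36.75 pos [ 0.5106 -0.25    0.1909] yaw -87.98 zax [-1.e-04  0.e+00 -1.e+00] F [-0.09  0.7  -0.13] w 42.69
(array([ 549.26, -249.86]), np.float64(219.4)) (array([ 549.11, -249.74,   69.22]), np.float64(220.6))
(array([ 548.57, -250.36,    0.  ]), np.float64(73.8), 0.044)
```

View pics/w19.png

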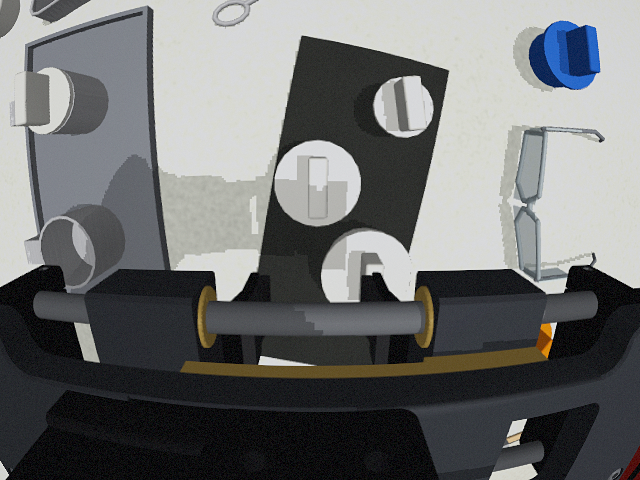

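```bash
python3 -c "
from h import *
st();tgt([.549,-.25,.091],-88)"
```

```text
t 36.75 pos [ 0.5106 -0.25    0.1909] yaw -87.98 zax [-1.e-04  0.e+00 -1.e+00] F [-0.09  0.7  -0.13] w 42.69
turn [-0.0, 0.0001, 0.0004] shift [0.0384, 0.0014, 0.0999] | 0.107
```

Request:
step_arm --plan '[[[0,0,0],[0.015,0.0005,0.01],130],[[0,0,0],[0.03,0.001,0.02],130],[[0,0,0],[0.0384,0.0014,0.045],130],[[0,0,0],[0.0384,0.0014,0.07],130],[[0,0,0],[0.0384,0.0014,0.09],130],[[0,0,0],[0.0384,0.0014,0.1],130],[[0,0,0],[0.0384,0.0014,0.1],130],[[0,0,0],[0.0384,0.0014,0.1],130],[[0,0,0],[0.0384,0.0014,0.1],130],[[0,0,0],[0.0384,0.0014,0.1],130]]'

```text
time: 38.0
position: [0.5493, -0.2504, 0.0915]
tool_rot: [3.141, 0.055, 0.002]
ft_force: [-0.3, -0.1, -0.3]
grip_width: 0.487
```

```bash
python3 -c "
from h import *
for i in range(3): ctrl.get_image('wrist')
st();img('wrist','w20');tgt([.549,-.25,.061],-88)"
```

```text
t 38.15 pos [ 0.549  -0.2503  0.0912] yaw -88.01 zax [ 4.e-04  0.e+00 -1.e+00] F [-0.65 -0.26 -0.61] w 42.11
turn [-0.0001, -0.0003, -0.0001] shift [0.0, -0.0003, 0.0301] | 0.03
```

View pics/w20.png

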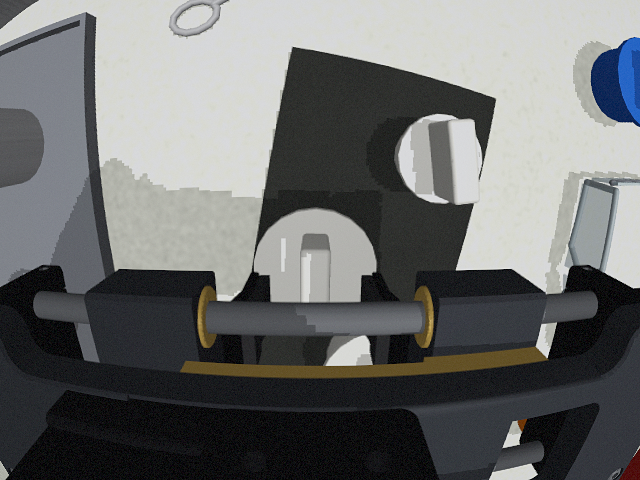

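Bar centred between the fingers at column 315; descend and grip.

Request:
step_arm --plan '[[[0,0,0],[0,0,0.01],130],[[0,0,0],[0,0,0.02],130],[[0,0,0],[0,0,0.027],130],[[0,0,0],[0,0,0.03],130],[[0,0,0],[0,0,0.03],130],[[0,0,0],[0,0,0.03],255],[[0,0,0],[0,0,0.03],255],[[0,0,0],[0,0,0.03],255],[[0,0,0],[0,0,0.03],255],[[0,0,0],[0,0,0.03],255]]' --squeeze 30

```text
time: 39.45
position: [0.549, -0.2502, 0.0611]
tool_rot: [-3.141, -0.055, -0.0]
ft_force: [-0.2, 0.8, 0.0]
grip_width: 0.157
```

Request:
step_arm --plan '[[[0,0,0],[0,0,0],255],[[0,0,0],[0,0,-0.005],255],[[0,0,0],[0,0,-0.02],255],[[0,0,0],[0,0,-0.04],255],[[0,0,0],[0,0,-0.065],255],[[0,0,0],[0,0,-0.09],255],[[0,0,0],[0,0,-0.1],255],[[0,0,0],[0,0,-0.1],255],[[0,0,0],[0,0,-0.1],255],[[0,0,0],[0,0,-0.1],255]]'

```text
time: 40.7
position: [0.5483, -0.25, 0.1599]
tool_rot: [-3.141, -0.055, 0.003]
ft_force: [-0.5, -0.4, -1.4]
grip_width: 0.162
```

```bash
python3 -c "
from h import *
st(); tgt([.4877,-.022,.161],-88)"
```

```text
t 40.7 pos [ 0.5483 -0.25    0.1599] yaw -88.01 zax [-1.8e-03  5.0e-04 -1.0e+00] F [-0.45 -0.42 -1.4 ] w 14.09
turn [-0.0006, 0.0018, -0.0001] shift [-0.0527, -0.23, -0.0009] | 0.236
```

Request:
step_arm --plan '[[[0,0,0],[-0.005,-0.02,-0.001],255],[[0,0,0],[-0.014,-0.06,-0.001],255],[[0,0,0],[-0.024,-0.105,-0.001],255],[[0,0,0],[-0.034,-0.15,-0.001],255],[[0,0,0],[-0.044,-0.19,-0.001],255],[[0,0,0],[-0.05,-0.22,-0.001],255],[[0,0,0],[-0.0525,-0.23,-0.001],255],[[0,0,0],[-0.0525,-0.23,-0.001],255],[[0,0,0],[-0.0525,-0.23,-0.001],255],[[0,0,0],[-0.0525,-0.23,-0.001],255]]'

```text
time: 41.95
position: [0.4887, -0.0237, 0.1619]
tool_rot: [3.141, 0.051, 0.0]
ft_force: [0.5, 0.5, -1.6]
grip_width: 0.157
```

```bash
python3 - <<'E'
from h import *
for i in range(5): ctrl.get_image('wrist')
st(); C=cam('wrist'); im=img('wrist','w21'); st()
s=ctrl.get_state()['position']
print('flange',fitcirc('wrist',im,s[0],s[1],s[2]-.018,.07,C,lock=.07), s[:2])
tgt([.4877,-.022,.127],-88)
E
```

```text
t 42.2 pos [ 0.4885 -0.0226  0.1619] yaw -88.04 zax [-0.e+00 -1.e-04 -1.e+00] F [-0.14  0.33 -1.85] w 13.75
t 42.25 pos [ 0.4885 -0.0225  0.1619] yaw -88.02 zax [ 0. -0. -1.] F [ 0.05  0.16 -2.01] w 13.8
flange (array([488.22, -21.93]), np.float64(73.9)) [ 0.48847332 -0.02248345]
turn [0.0, -0.0, -0.0004] shift [-0.0008, -0.0005, 0.0349] | 0.035
```

View pics/w21.png

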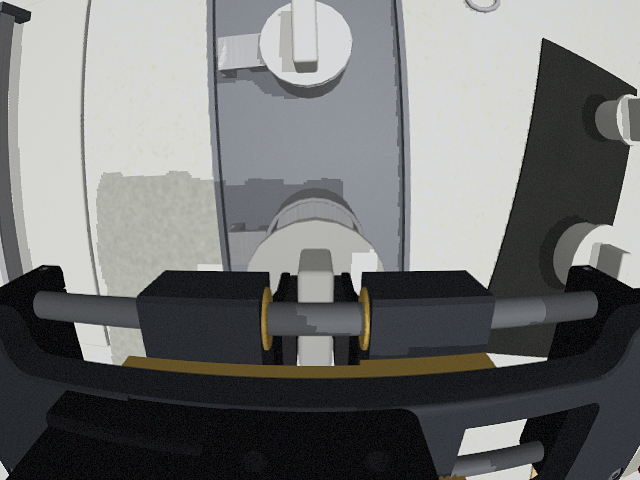

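Request:
step_arm --plan '[[[0,0,0],[-0.0007,-0.0003,0.01],255],[[0,0,0],[-0.0007,-0.0003,0.02],255],[[0,0,0],[-0.0007,-0.0003,0.03],255],[[0,0,0],[-0.0007,-0.0003,0.034],255],[[0,0,0],[-0.0007,-0.0003,0.034],255],[[0,0,0],[-0.0007,-0.0003,0.034],255],[[0,0,0],[-0.0007,-0.0003,0.034],255],[[0,0,0],[-0.0007,-0.0003,0.034],255],[[0,0,0],[-0.0007,-0.0003,0.034],255],[[0,0,0],[-0.0007,-0.0003,0.034],255]]'

```text
time: 43.5
position: [0.4878, -0.022, 0.128]
tool_rot: [-3.141, -0.055, -0.0]
ft_force: [-0.1, -0.0, -1.9]
grip_width: 0.156
```

Request:
step_arm --plan '[[[0,0,0],[0,0,0.004],255],[[0,0,0],[0,0,0.009],255],[[0,0,0],[0,0,0.014],255],[[0,0,0],[0,0,0.018],255],[[0,0,0],[0,0,0.022],255],[[0,0,0],[0,0,0.026],255],[[0,0,0],[0,0,0.03],255],[[0,0,0],[0,0,0.034],255],[[0,0,0],[0,0,0.037],255],[[0,0,0],[0,0,0.037],255]]'

```text
time: 44.75
position: [0.4876, -0.022, 0.0907]
tool_rot: [3.141, 0.055, -0.001]
ft_force: [-0.6, 0.6, -1.3]
grip_width: 0.156
```

```bash
python3 -c "
from h import *
st()"
```

```text
t 44.75 pos [ 0.4876 -0.022   0.0907] yaw -88.01 zax [-5.e-04 -1.e-04 -1.e+00] F [-0.57  0.64 -1.34] w 13.54
```

Request:
step_arm --plan '[[[0,0,0],[0,0,0.001],255],[[0,0,0],[0,0,0.002],255],[[0,0,0],[0,0,0.0025],255],[[0,0,0],[0,0,0.0025],255],[[0,0,0],[0,0,0.0025],255],[[0,0,0],[0,0,0.0025],255],[[0,0,0],[0,0,0.0025],255],[[0,0,0],[0,0,0.0025],255],[[0,0,0],[0,0,0.0025],255],[[0,0,0],[0,0,0.0025],255]]'

```text
time: 46.0
position: [0.4879, -0.022, 0.089]
tool_rot: [-3.141, -0.055, -0.001]
ft_force: [-1.9, -0.1, 6.6]
grip_width: 0.159
```

Request:
step_arm --plan '[[[0,0,0],[0,0,-0.001],255],[[0,0,0],[0,0,-0.001],130],[[0,0,0],[0,0,-0.001],130],[[0,0,0],[0,0,-0.001],130],[[0,0,0],[0,0,-0.001],130],[[0,0,0],[0,0,-0.01],130],[[0,0,0],[0,0,-0.03],130],[[0,0,0],[0,0,-0.06],130],[[0,0,0],[0,0,-0.1],130],[[0,0,0],[0,0,-0.13],130]]'

```text
time: 47.25
position: [0.4882, -0.0222, 0.2209]
tool_rot: [-3.141, -0.054, -0.004]
ft_force: [-0.3, -0.3, -0.6]
grip_width: 0.491
```

```bash
python3 - <<'E'
from h import *
for i in range(8): ctrl.get_image('wrist')
st(); C=cam('wrist'); im=img('wrist','w22'); img('scene','s5'); img('top','t5')
for x,y,D in [(.4877,-.022,.07),(.626,-.0117,.06)]:
    print(fitcirc('wrist',im,x,y,.071,D,C,lock=D),fitcirc('wrist',im,x,y,.071,D,C))
E
```

```text
t 47.65 pos [ 0.487  -0.022   0.2173] yaw -88.01 zax [-2.1e-03 -4.0e-04 -1.0e+00] F [-0.38  0.01  0.2 ] w 42.71
(array([487.86, -21.37]), np.float64(142.5)) (array([487.96, -21.42,  69.25]), np.float64(149.2))
(array([625.94, -11.01]), np.float64(162.8)) (array([626.27, -11.06,  59.14]), np.float64(169.9))
```

View pics/w22.png

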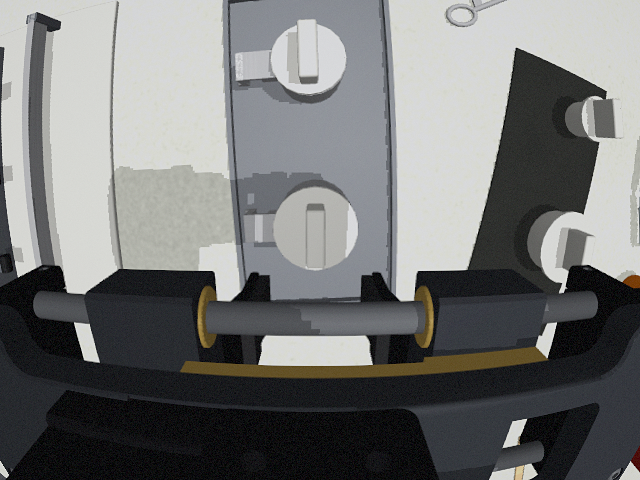

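View pics/s5.png

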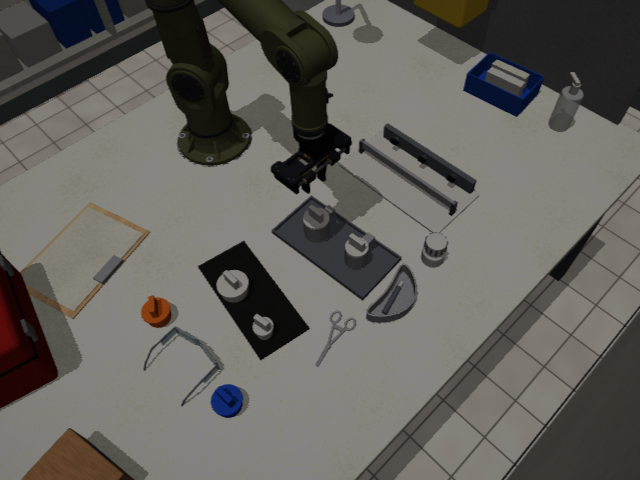

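Request:
step_arm --plan '[[[0,0,0],[0,-0.01,-0.03],130],[[0,0,0],[0,-0.04,-0.03],130],[[0,0,0],[0,-0.08,-0.03],130],[[0,0,0],[0,-0.12,-0.03],130],[[0,0,0],[0,-0.16,-0.03],130],[[0,0,0],[0,-0.2,-0.03],130],[[0,0,0],[0,-0.24,-0.03],130],[[0,0,0],[0,-0.27,-0.03],130],[[0,0,0],[0,-0.28,-0.03],130],[[0,0,0],[0,-0.28,-0.03],130]]'

```text
time: 49.05
position: [0.478, 0.2574, 0.2481]
tool_rot: [3.14, 0.055, -0.001]
ft_force: [-0.6, -0.2, -0.2]
grip_width: 0.492
```

```bash
python3 - <<'E'
from h import *
for i in range(20): ctrl.get_image('wrist')
st(); im=img('top','t6'); C=cam('top')
for x,y,z,D in [(.4877,-.022,.071,.07),(.626,-.0117,.071,.06),(.4726,-.295,.043,.08),(.615,-.3165,.043,.05)]:
    print(fitcirc('top',im,x,y,z,D,C,lock=D))
E
```

```text
t 50.05 pos [0.478  0.2578 0.2485] yaw -88.0 zax [ 0.  0. -1.] F [0.04 0.97 0.67] w 42.66
(array([490.01, -24.  ]), np.float64(137.8))
(array([628.22, -13.61]), np.float64(139.9))
(array([ 474.05, -295.15]), np.float64(120.6))
(array([ 617.34, -318.16]), np.float64(142.0))
```

View pics/t6.png

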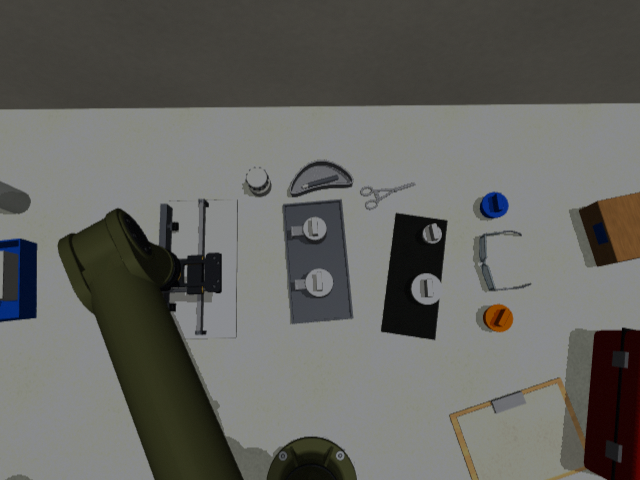

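```bash
python3 -c "
from h import *
print(ctrl.close_job()); st()"
```

```text
the job is handed in; nothing more can be done
None
the job is handed in; nothing more can be done
```

I lifted the two canisters present (60 and 70 mm across) off the rail and stood them in the tray before touching any insert. I then seated the 60 mm and 70 mm flange inserts in them. The 50 mm and 80 mm inserts were never touched and still stand on the mat. I paired them by measured flange and rim diameters, not by trying each insert. The job was handed in at about 50 s.

**Fit:** Both pots went in without resistance. Each insert touched down with the tool within 0.2 mm of the height expected for a flange resting on the rim. In the wrist camera, each flange centre was within 1 mm of where that canister's rim had been measured. I did not measure the tilt of the seated inserts; they looked upright.

**Last checks:** The closing overhead picture shows both filled canisters in the tray, the two spare inserts on the mat, and the dish, goggles, pill crusher and hemostat apparently where they started. I saw no insert knocked aside.

**Disagreements:** The overhead camera places things about 2 mm away from where the wrist camera does, which is within the stated calibration error. Early in the run the cameras differed by about 5 mm in y on the rail canisters. I settled that with close-up wrist views before gripping. No check failed.

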